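# Pry a split retaining ring out of a sensor housing

## Task

Take the hook pick from its stand, bring its toe under the free end of the split retaining ring through the pocket of the round housing, and lift gently until that end springs up over its lug and stays there. Put the pick back into its stand as it was, then lift the ring out of the housing with the gripper and lay it flat in the steel tray, leaving the other things on the bench where they are.

Things in the scene. Friction and masses are not known exactly. Their poses are not given: they have to be found in the camera images.
- housing: Round aluminium sensor housing, 136 mm across, on a 156 mm square plate, fixed. Origin: centre of underside; -x looks to the ring's gap and the pocket. Heights above the bench: plate 8 mm; the ring's seat and the grey disc inside the ring 30 mm; bore wall (radius 55.5 to 68 mm) 39 mm; two steel lugs 48 mm. Oiled: low friction. A small stop keeps the ring from turning when its free end is pushed.
- pocket (a point): Middle of the floor of the housing's pocket, 20 mm above the bench (10 mm below the ring). The pocket is a sector about the housing's axis from radius 38.5 mm outward, without outer wall, from 154 to 220 degrees about +z from the housing's +x: it lies under the gap and under the last 20 degrees of the ring's free end. Axes as the housing's.
- lug_a (a point): Nose edge of lug A (238 degrees about +z from the housing's +x), 42 mm above the bench, 13 mm wide, with 45 degree flanks above and below. It reaches 3 mm over the ring near the free end; the ring end must be sprung inward past it and then rests on its upper flank, free end about 15 mm higher than before. Axes as the housing's.
- lug_c (a point): Nose edge of the like lug C, opposite lug A (58 degrees), reaching 2.5 mm over the ring. To take the ring out once its free end is up: pinch the bar across its 9 mm width beside the free end, draw it about 10 mm in the direction from lug C to lug A while lifting as much, then lift. Axes as the housing's.
- ring_center (a point): Centre of the loose dark split ring (outer diameter 109 mm, inner 91 mm, bar 9 mm wide and 8 mm high, 90 g), half-way up; z is its axis, -x looks to its gap. At first it lies on the seat, centre 34 mm above the bench, free end at 200 degrees, other end at 152 (about +z from its +x, radius 50 mm), too deep to be pinched until the free end is up.
- ring_end (a point): Middle of the ring's free end face. Axes nearly as ring_center's; the bar runs from here along (0.34, -0.94) in its x, y. The gap before the face is 30 mm long. Its side flexes like a spring: 5 to 10 N of lift on the end, over about 20 mm, snap it past lug A; meanwhile the end moves up to 5 mm toward the gap, so the pick's shank must not stay pressed against it.
- pick_grip (a point): Centre of the hook pick's grey handle, 18 x 18 x 60 mm. Below: a 34 mm square collar (underside 36 mm below this point), a 20 mm square boss 30 mm long, and a 6 mm shank, its axis 6 mm to +y of the handle's. At the foot, whose underside is 131 mm below this point, a flat toe, 5 mm thick and 12 mm wide, points to -y, reaching 12.5 mm beyond the shank, its tip 9.5 mm to -y of the handle's axis. 120 g.
- stand_rest (a point): Where pick_grip is when the pick sits home in its stand with its collar on top, 139 mm above the bench; the pick then has these axes. The stand is a fixed grey block on four posts, 70 x 60 mm, top 103 mm above the bench, with a 25 mm square hole, bevelled at its mouth; the pick is drawn straight up by 100 mm to clear it.
- pick: The hook pick; origin on the handle's axis, level with the underside of the toe, z up along the handle.
- ring: The split ring; origin in its centre on its underside, z up.
- pick_toe (a point): Tip of the pick's toe, half-way up its 5 mm thickness. Axes as pick_grip's.
- tray: Open square steel tray, 170 x 170 x 32 mm, walls 4 mm, floor 4 mm, fixed. Origin: centre of its underside.
- load_cell_1: Bystander: bright metal bar load cell, 127 x 81 x 26 mm over all, loose.
- big_weight: Bystander: 38 mm wide, 48 mm tall knobbed test weight, loose.
- cap_bottle: Bystander: 44 mm wide, 85 mm tall white bottle with a green cap, loose.
Mind the look-alikes: they are no part of the job. What is shaped like the pick but pink, red or turquoise is not meant.

How it is judged (in metres and radians):
On the way, in this order (a step that is already met when the one before it is completed fails the run):
1. the pick lifts the ring's free end at least 8 mm (z of ring_end in the frame of housing above 0.042 m and contact force between pick and ring above 0.5 N), for 0.02 s.
2. the ring's free end stays sprung up in the housing, and the pick stands released in its stand (z of ring_end in the frame of housing above 0.042 m and horizontal distance between ring_center and housing below 0.02 m and distance between pick_grip and stand_rest below 0.008 m and contact force between the fingers and pick below 0.1 N), for 0.1 s.
At the end, for the whole second after the job is handed in: The ring lies flat on the tray's floor (within 0.1 rad, centre within 45 mm of the tray's centre), at rest; the pick stands home and upright in its stand (within 8 mm and 0.12 rad) (horizontal distance between ring_center and tray below 0.045 m and z of ring_center in the frame of tray below 0.013 m and angle between ring_center's own z axis and vertical below 0.1 rad and linear speed of ring below 0.02 m/s and distance between pick_grip and stand_rest below 0.008 m and angle between pick_grip's own z axis and vertical below 0.12 rad); the robot touches nothing.
It fails at once if a bystander is moved more than 30 mm (distance of any of load_cell_1, big_weight, cap_bottle from where it was at the start of the episode above 0.03 m).
It fails at once if the ring is forced: the pick bears on it with more than 60 N (contact force between pick and ring above 60 N).
It also fails if it takes over 66 s, if anything falls off the work surface, if the arm or the gripper's body presses on something with over 40 N, if the wrist force passes 120 N, or if a joint passes its speed limit or range.

## Robot

A 6-joint arm with a two-finger parallel gripper is mounted at the origin on a cart in front of the work surface, level with it; the furniture and walls round the work are solid. World frame = base frame: x ahead of the robot, y to its left, z up, the work surface at z = 0. Lengths are in mm, angles in rad, forces in N, time in s.
With the tool pointing down it reaches from about 300 to 950 mm from the base axis. Payload 3.1 kg.
Tool frame: the origin (TCP) lies on the centre line of the jaws, within the pads' length; the fingertips stand arm.tip_extent ahead of it and the grasp point (between the pads) lies 6 mm ahead of it (arm.tip_extent is the distance from the TCP to the fingertips, in mm); z points along the fingers, y is the line along which they close (so a half turn about z gives the same grasp; the last joint's range is limited). The gripper opens to 85 mm and grips with 20 to 120 N. Pads are 22 mm wide; open, the fingers measure 114 mm over their backs; the gripper's body (76 mm by 85 mm) begins 54 mm behind the grasp point. The pads swing forward as they close: fully open they stand 13 mm farther back than shut.
Start: joints at [1.216, 0.308, 1.634, -0, 1.2, -0.07], TCP at [175.629, 599.822, 226.272] pointing down, gripper open.
Joint ranges: [-3.06, 3.06], [-0.79, 1.96], [0.05, 2.63], [-1.19, 4.34], [0.05, 2.64], [-2.94, 2.94]. Speed limits (rad/s): [2.79, 2.79, 3.14, 3.14, 3.14, 3.14].

## Interface

Orientations are given as [roll, pitch, yaw] about the fixed x, y, z axes, in that order (R = Rz(yaw) Ry(pitch) Rx(roll)).
In Python, from plant import arm gives the robot as it stands.
- The arm moves only by the tool drive_tool, never from a script. Its argument "moves" is one flat list of numbers, 6 for each row, row after row: the shift along the tool's x, y, z in units of 0.25 m (1.0 is 0.25 m), then the turn, a rotation vector about the tool's x, y, z in units of 0.1 rad (1.0 is 0.1 rad). In form: [dx, dy, dz, ax, ay, az, dx, dy, dz, ax, ay, az, ...]. A call has 1 to 10 rows; each row shifts and turns the commanded pose from where the row before left it, along the tool's axes as they then stand; what a row does not reach is not made up. A row lasts 1/10 s, in which the tool goes at most 50 mm and 8.59 degrees, less where a joint would pass 70% of its speed; a pose out of reach is approached as far as the arm can. A call with a number of a shift or a turn outside -1 to 1 is refused whole. A call with a gripper value outside its range is refused whole. "jaw" is the opening, from -1 (shut) to 1 (fully open), so that 0 is half open, set as the call begins (left out, the last holds). The fingers move at their own pace and stop on an object; the grip force is fixed at half the most. Time passes only in rows, so rows that do not move let the fingers close. It gives the time, the measured TCP pose, the force, the opening and the grip force at its end, in the units of the state.
- arm.observe(): the state, without advancing time (a new reading comes with each control period).
- arm.snapshot(name): name is "side" or "top" or "wrist"; returns a dict with "pixels" (400x640x3 uint8, blue, green, red), "vfov" (degrees; the focal length in pixels is half the picture's height over the tangent of half this angle, whatever the lens; pixels are square), "cx", "cy" (the principal point, pixels), "dist_coeffs" ([k1, k2, p1, p2, k3] as OpenCV has them; the pictures are not rectified), "view" (4x4, takes a point from world to camera coordinates). Camera axes: x right, y up, looking along -z (the intrinsics and any distortion apply to the point x, -y, -z); pixel columns grow to the right and rows downward; lengths in mm; the calibration is good to about 2 mm. A picture is of the moment at which its call begins. There is no depth.
- arm.finish_job(): hands the job in; it is judged then, once.
The state is a dict: "time": time; "joints": joint angles; "qd": joint speeds; "joint_efforts": joint torques, N m; "ee_pos": TCP position; "ee_rot": TCP orientation; "wrist_force": force on the tool from outside, world axes, zero at the start; "wrist_torque": the same for the moment, N m; "width": opening from 0.0 (shut) to 1.0 (fully open); "grasp_force": force on a finger pad.
Only numpy, scipy, OpenCV 4.12 (cv2) and the standard library are available. Lean on these libraries where they do the work, as an engineer would, in place of code of your own. Each camera call takes 0.05 s, during which the arm holds its last target. There are 200 camera calls.

## Working session

There is one attempt and no reset: what is moved stays moved. The work goes in short steps, Python scripts to look and compute and a tool call to move; the robot and the scene stay as the last step left them, time stands still between calls to the robot, and variables do not carry over. Pictures are saved under pics/ and viewed, at most 10 in all, crops included, and the job is handed in when it is done.

Besides the shell and the picture viewer there is one more tool, called in YAML: its name, and indented under it one key for each argument. drive_tool: Moves the arm, as the interface text tells. Its arguments: {"type":"object","properties":{"moves":{"type":"array","items":{"type":"number"}},"jaw":{"type":"number"}},"required":["moves"]}

```bash
ls; mkdir -p pics
cat > h.py <<'E'
import numpy as np, cv2, json, pickle
from scipy.spatial.transform import Rotation as Ro
def K(s):
    f=200/np.tan(np.radians(s["vfov"])/2)
    return np.array([[f,0,s["cx"]],[0,f,s["cy"]],[0,0,1.]])
def snap(arm,name,tag):
    s=arm.snapshot(name); cv2.imwrite(f"pics/{tag}.png",np.array(s["pixels"])); pickle.dump(s,open(f"{tag}.pkl","wb")); return s
def load(tag): return pickle.load(open(f"{tag}.pkl","rb"))
F=np.diag([1,-1,-1.])
def ray(s,uv):
    p=cv2.undistortPoints(np.array([[uv]],float),K(s),np.array(s["dist_coeffs"],float))[0,0]
    V=np.array(s["view"]); d=V[:3,:3].T@(F@np.array([p[0],p[1],1])); o=-V[:3,:3].T@V[:3,3]
    return o,d/np.linalg.norm(d)
def atz(s,uv,z):
    o,d=ray(s,uv); return o+d*(z-o[2])/d[2]
def proj(s,P):
    V=np.array(s["view"]); c=(F@(V[:3,:3]@np.atleast_2d(P).T+V[:3,3:])).T
    return cv2.projectPoints(c.reshape(-1,1,3),np.zeros(3),np.zeros(3),K(s),np.array(s["dist_coeffs"],float))[0][:,0]
def tri(obs):
    A=np.zeros((3,3));b=np.zeros(3)
    for s,uv in obs:
        o,d=ray(s,uv);M=np.eye(3)-np.outer(d,d);A+=M;b+=M@o
    return np.linalg.solve(A,b)
E
python3 - <<'E'
from plant import arm
from h import *
print(arm.observe(), arm.tip_extent)
for n in("side","top","wrist"):
    s=snap(arm,n,n+"0"); print(n,s["vfov"],s["cx"],s["cy"],s["dist_coeffs"],np.round(s["view"],3).tolist())
a=cv2.imread("pics/side0.png");b=cv2.imread("pics/top0.png")
E
```

```text
pics
{'time': 0.0, 'joints': array([ 1.21630929e+00,  3.08990949e-01,  1.63519270e+00, -3.27094227e-05,
        1.19972983e+00, -6.97322050e-02]), 'qd': array([ 0.00174673, -0.00041377, -0.00125117, -0.00132392, -0.00076072,
        0.00086774]), 'joint_efforts': array([-5.69295906e-06, -4.15266359e+01, -2.76656091e+01, -1.78628916e-04,
        1.05041076e-02,  3.89108905e-06]), 'ee_pos': array([175.33736651, 599.02128271, 225.05293777]), 'ee_rot': array([-3.13927535e+00, -1.31323193e-04,  2.85684957e+00]), 'wrist_force': array([ 0.53903618, -0.10443441, -0.069099  ]), 'wrist_torque': array([0.00916553, 0.01780809, 0.01472528]), 'grasp_force': 0.0, 'width': 1.005109825156011} 25.0
side 47.311914607551046 323.7756991663573 201.46257117740566 [-0.10335676  0.          0.          0.          0.        ] [[-0.968, -0.251, -0.015, 539.828], [0.086, -0.387, 0.918, -154.971], [-0.237, 0.887, 0.396, -1148.045], [0.0, 0.0, 0.0, 1.0]]
top 54.04557802168015 321.46117205551514 200.38116498995853 [0.01505081 0.         0.         0.         0.        ] [[-0.026, -1.0, 0.003, 19.927], [0.999, -0.026, 0.042, -554.986], [-0.042, 0.004, 0.999, -1347.963], [0.0, 0.0, 0.0, 1.0]]
wrist 69.09458695247682 321.3191793885501 203.8330650245249 [-0.03732398  0.          0.          0.          0.        ] [[0.28, 0.96, -0.002, -623.911], [-0.907, 0.264, -0.327, 43.113], [-0.313, 0.094, 0.945, -380.038], [0.0, 0.0, 0.0, 1.0]]
```

View pics/top0.png

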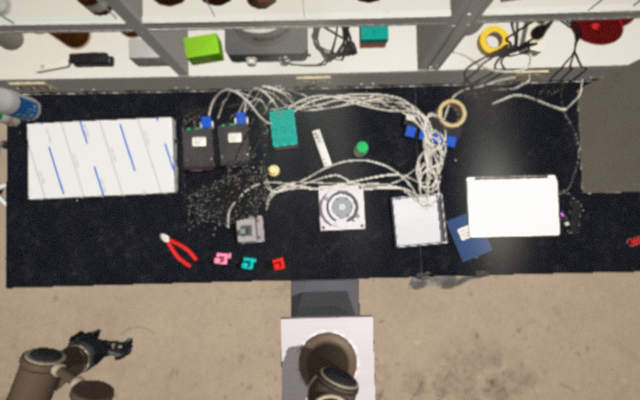

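View pics/side0.png

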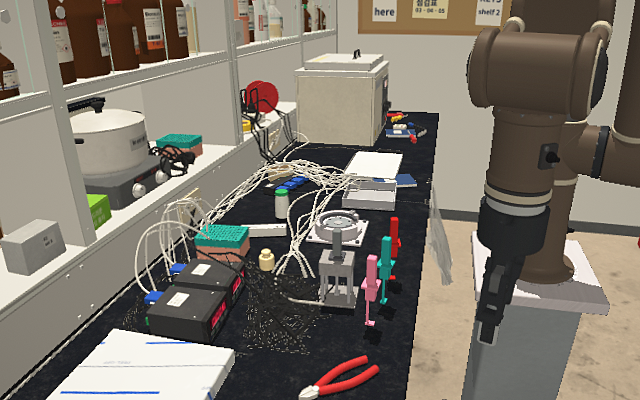

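The top view shows the grey pick in its stand at (250,230), the housing at (342,207) and the tray at (418,220). The look-alikes are pink (222,258), turquoise (248,263) and red (278,263), standing free. Only the grey one sits in a grey stand block on posts (side 338,262), so that is the pick meant.

Run:
```python
from h import *
t=load("top0");w=load("wrist0")
for n,uv,z in [("pick",(250,228),139),("stand",(250,230),103),("housing",(342,207),39),("tray",(418,220),32),("pink",(222,258),60),("turq",(248,263),60),("red",(278,263),60),("bottle",(362,148),85),("weight",(273,171),40),("lc",(320,147),20)]:
    print(n,np.round(atz(t,uv,z)))
V=np.array(w["view"]);print("cam",-V[:3,:3].T@V[:3,3],"look",-V[2,:3])
a=cv2.imread("pics/top0.png")[160:290,200:460];b=cv2.imread("pics/side0.png")[180:340,290:450]
a=cv2.resize(a,None,fx=3,fy=3,interpolation=2)
cv2.imwrite("pics/c1.png",a)
```

```text
pick [469. 232. 139.]
stand [462. 238. 103.]
housing [530. -63.  39.]
tray [ 479. -321.   32.]
pink [371. 341.  60.]
turq [352. 255.  60.]
red [349. 155.  60.]
bottle [ 722. -132.   85.]
weight [658. 168.  40.]
lc [740.   6.  20.]
cam [ 94.96127634 623.14280296 371.78983494] look [ 0.3133876  -0.09382093 -0.94497928]
```

View pics/c1.png

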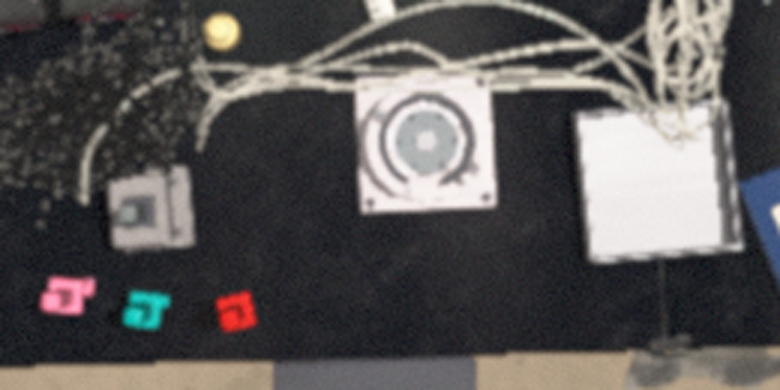

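Crop (3×, origin 200,160): the stand is at (150,207) with the grey pick on its left side. The housing is at (428,142), the tray at (655,185), and the three coloured look-alikes stand in front. I'll move the wrist camera over them for a close look.

drive_tool:
  moves: [0,0,-0.1,0,0,-0.95,0,0,-0.1,0,0,-0.95,0,0,-0.1,0,0,-0.95,-0.1,-0.17,0,0,0,0,-0.1,-0.17,0,0,0,0,-0.1,-0.17,0,0,0,0,-0.1,-0.17,0,0,0,0,-0.1,-0.17,0,0,0,0,-0.1,-0.17,0,0,0,0,-0.1,-0.17,0,0,0,0]

```text
time: 1.15
ee_pos: [351.1, 300.5, 301.1]
ee_rot: [-3.142, 0.0, -3.141]
wrist_force: [1.3, 1.5, 0.0]
width: 0.999
grasp_force: 0.0
```

Run:
```python
from plant import arm
from h import *
print(arm.observe())
s=snap(arm,"wrist","w1")
V=np.array(s["view"]);print("cam",-V[:3,:3].T@V[:3,3],proj(s,[[465,232,139],[530,-63,39]]))
```

```text
{'time': 1.15, 'joints': array([ 6.13713265e-01, -8.14458785e-02,  1.91340027e+00, -1.04018862e-04,
        1.30950736e+00, -9.57753495e-01]), 'qd': array([-1.05394166, -0.2305682 ,  0.20883026, -0.00424377,  0.00827651,
       -1.03808418]), 'joint_efforts': array([  4.95090902, -25.28142929, -28.41126502,   0.09443476,
         0.26565568,   0.70499741]), 'ee_pos': array([351.05806156, 300.47691456, 301.10189503]), 'ee_rot': array([-3.14158578e+00,  1.64885600e-04, -3.14089535e+00]), 'wrist_force': array([1.30813797, 1.51021376, 0.00235703]), 'wrist_torque': array([-0.03695555, -0.08508405,  0.01733041]), 'grasp_force': 0.0, 'width': 0.9986708701606539}
cam [267.13462411 300.37774365 447.73328788] [[265.5794777  273.48859694]
 [102.96177664 272.32659532]]
```

drive_tool:
  moves: [-0.1,-0.2,0,0,0,0,-0.1,-0.2,0,0,0,0,0,-0.2,0,0,0,0,0,-0.2,0.1,0,0,0,0,-0.2,0.1,0,0,0,0,-0.2,0.1,0,0,0,0,0,0,0,0,0,0,0,0,0,0,0]

```text
time: 2.0
ee_pos: [395.0, 28.2, 233.6]
ee_rot: [3.141, -0.002, 3.138]
wrist_force: [0.6, -0.2, 0.1]
width: 1.0
grasp_force: 0.0
```

Run:
```python
from plant import arm
from h import *
o=arm.observe();print(o["time"],o["ee_pos"],o["ee_rot"],o["joints"])
s=snap(arm,"wrist","w2")
V=np.array(s["view"]);print("cam",-V[:3,:3].T@V[:3,3],proj(s,[[465,232,139],[530,-63,39]]))
```

```text
2.0 [394.95447729  28.19875232 233.63066975] [ 3.14078297e+00 -1.53361930e-03  3.13818369e+00] [-3.94227298e-02 -1.64930376e-01  2.12532682e+00  8.14490650e-04
  1.18275811e+00 -1.60711824e+00]
cam [311.26089185  28.32908307 380.38795137] [[529.45178613 271.32223954]
 [254.51536273 274.19417738]]
```

View pics/w2.png

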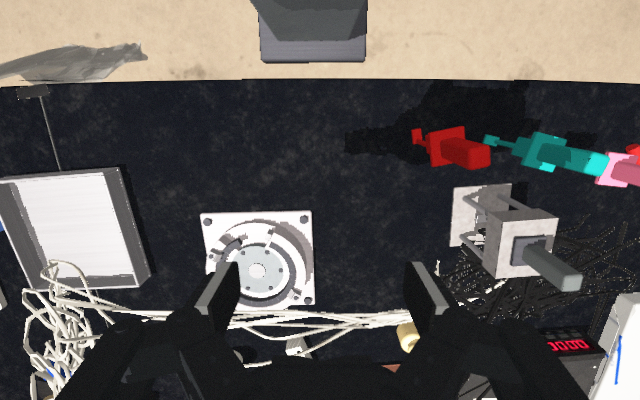

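w2 (image up points towards the base): tray at (75,230), housing centre at (257,270), stand top at (525,245), and the pick handle's top at (570,280). Red is at (458,150), turquoise at (545,150) and pink at (620,165). The grey pick is the one in the stand. I'll enlarge the housing and stand.

Run:
```python
import cv2,numpy as np
a=cv2.imread("pics/w2.png")
h=cv2.resize(a[200:330,195:325],None,fx=4,fy=4,interpolation=2)[:,:]
s=cv2.resize(a[175:300,445:590],None,fx=2.7,fy=2.7,interpolation=2)
c=np.zeros((520,800,3),np.uint8)
h=cv2.resize(a[203:313,197:317],None,fx=3.35,fy=3.35,interpolation=2)
c[:h.shape[0],:h.shape[1]]=h; c[:s.shape[0],405:405+s.shape[1]]=s
cv2.imwrite("pics/c2.png",c[:375])
```

```text
(no output)
```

View pics/c2.png

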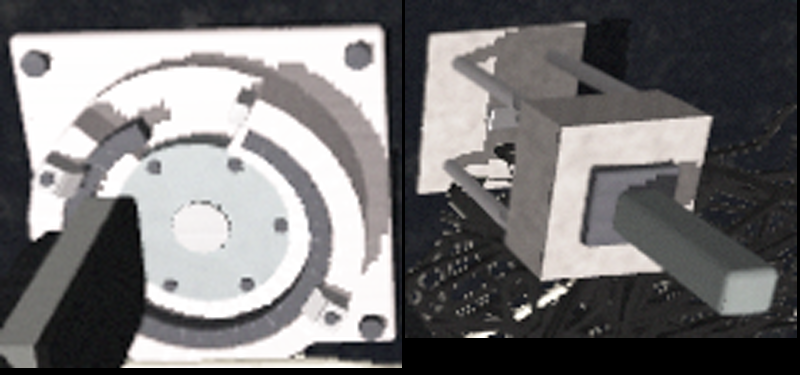

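The crop shows the plate corners at (10,38), (385,27) and (395,340), with the gap towards the base. The free end (dark) is at (145,130), lug A at (65,178) and lug C at (330,300). On the stand, the top corners are (562,127), (712,117) and (540,278), and the handle's top face is around (750,290).

Run:
```python
from h import *
s=load("w2")
H=lambda u,v:(u/3.35+197-.35,v/3.35+203-.35); S=lambda u,v:((u-405)/2.7+445-.3,v/2.7+175-.3)
g=lambda n,uv,z:(print(n,np.round(atz(s,uv,z),1)),atz(s,uv,z)[:2])[1]
tl=g("TL",H(10,38),8);tr=g("TR",H(385,27),8);br=g("BR",H(395,340),8)
e=tr-tl;f=br-tr;print(np.linalg.norm(e),np.degrees(np.arctan2(e[1],e[0]))-90,np.linalg.norm(f),np.degrees(np.arctan2(f[1],f[0])),"ctr",(tl+br)/2)
b1=g("bolt",H(36,63),8);b2=g("bolt",H(358,55),8);b3=g("bolt",H(372,326),8);e=b2-b1;print("bolts yaw",np.degrees(np.arctan2(e[1],e[0]))-90,(b1+b3)/2)
g("disc c",H(201,226),30);g("A",H(68,178),42);g("C",H(328,302),42);g("end",H(145,128),38);g("otherend",H(250,140),38)
a=g("s1",S(562,127),103);b=g("s2",S(712,117),103);c=g("s3",S(540,278),103);e=b-a;f=c-a
print(np.linalg.norm(e),np.degrees(np.arctan2(e[1],e[0]))-90,np.linalg.norm(f),np.degrees(np.arctan2(f[1],f[0])),"ctr",(b+c)/2)
for p in [(725,270),(772,268),(775,305),(728,312)]: g("h",S(*p),169)
for p in [(590,168),(680,165),(583,243)]: g("collar",S(*p),109)
for uv in [(0,180),(119,168),(151,284),(25,290)]: g("tray",uv,32)
```

```text
TL [ 453.9 -139.8    8. ]
TR [449.5  14.9   8. ]
BR [603.7  17.4   8. ]
154.83751130923403 1.6380570180875793 154.2118548453147 0.9052767110474154 ctr [528.7976999  -61.24049127]
bolt [ 465.1 -130.5    8. ]
bolt [461.8   3.6   8. ]
bolt [595.9   6.9   8. ]
bolts yaw 1.4079058009563994 [530.46493461 -61.79005386]
disc c [529.2 -61.9  30. ]
A [ 500.  -109.8   42. ]
C [557.9  -9.1  42. ]
end [480.2 -78.4  38. ]
otherend [485.4 -37.5  38. ]
s1 [427.3 218.6 103. ]
s2 [423.5 278.7 103. ]
s3 [495.5 223.6 103. ]
60.19501336474956 3.629324045069154 68.3930674161348 4.144481806474489 ctr [459.49463956 251.12440442]
h [449.9 238.4 169. ]
h [449.5 254.5 169. ]
h [463.8 260.  169. ]
h [466.1 244.2 169. ]
collar [442.1 229.3 109. ]
collar [441.2 265.6 109. ]
collar [475.4 233.9 109. ]
tray [ 397.3 -388.3   32. ]
tray [ 383.6 -222.3   32. ]
tray [ 551.5 -215.    32. ]
tray [ 565.6 -413.1   32. ]
```

Run:
```python
from h import *
c=np.zeros((500,800,3),np.uint8)
def put(f,x,y,w,h,k,X,Y):
    p=cv2.resize(cv2.imread(f"pics/{f}.png")[y:y+h,x:x+w],None,fx=k,fy=k,interpolation=2); c[Y:Y+p.shape[0],X:X+p.shape[1]]=p
put("side0",310,220,60,99,5,0,0); put("w2",447,175,70,70,4,305,0); put("w1",210,215,110,110,4,0+360,285-285+0) if 0 else put("w1",215,215,100,105,2,590,0)
put("w1",215,215,160,70,3,305,285)
cv2.imwrite("pics/c3.png",c)
for t in("side0","w1","w2"):
    print(t,np.round(proj(load(t),[[459,250,10],[459,262,10],[459,238,10],[471,250,10],[447,250,10],[459,250,50]]),1).tolist())
```

```text
side0 [[338.2, 291.0], [337.0, 294.0], [339.3, 288.1], [333.0, 290.3], [343.3, 291.7], [338.1, 276.1]]
w1 [[290.5, 226.9], [297.8, 226.9], [283.2, 226.9], [290.7, 233.6], [290.2, 220.2], [287.8, 237.6]]
w2 [[481.2, 217.1], [489.6, 217.0], [472.7, 217.1], [479.7, 225.0], [482.7, 208.9], [497.5, 228.8]]
```

View pics/c3.png

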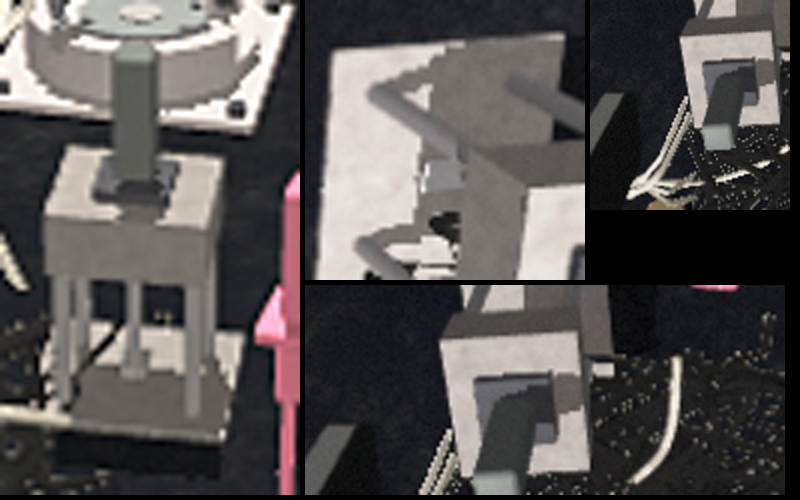

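c3: in the w2 part (4×), the foot shows at (420–465, 160–190) on the stand's base plate. The side part shows the shank at (132,310). The toe's sense is unclear, so I'll check it once the pick is drawn. Next I go above the handle.

drive_tool:
  moves: [-0.042,0.148,0,0,0,0,-0.042,0.148,0,0,0,0,-0.042,0.148,0,0,0,0,-0.042,0.148,0,0,0,0,-0.042,0.148,0,0,0,0,-0.042,0.148,0,0,0,0,0,0,0,0,0,-0.71,0,0,0,0,0,0,0,0,0,0,0,0]

```text
time: 2.95
ee_pos: [457.9, 252.4, 234.6]
ee_rot: [3.141, 0.0, -3.069]
wrist_force: [0.6, 0.4, -1.3]
width: 1.0
grasp_force: 0.0
```

Run:
```python
from plant import arm
from h import *
o=arm.observe();print(o["time"],o["ee_pos"],o["ee_rot"],o["joints"])
s=snap(arm,"wrist","w3")
q=proj(s,[[458.5,250,169],[458.5,250,115],[459,251,103]]);print(q)
x,y=q[0]; x=int(x);y=int(y)
cv2.imwrite("pics/c4.png",cv2.resize(s["pixels"][max(0,y-100):y+80,max(0,x-130):x+130],None,fx=3,fy=3,interpolation=2));print(x-130,y-100)
```

```text
2.95 [457.85088487 252.3776358  234.61030129] [ 3.14134964e+00  4.22369599e-04 -3.06894144e+00] [ 4.20427089e-01  1.02301672e-01  1.86452820e+00  9.16260701e-05
  1.17428287e+00 -1.22305587e+00]
[[318.25719794 216.89529064]
 [318.79867242 196.10012088]
 [319.85472413 193.01802194]]
188 116
```

View pics/c4.png

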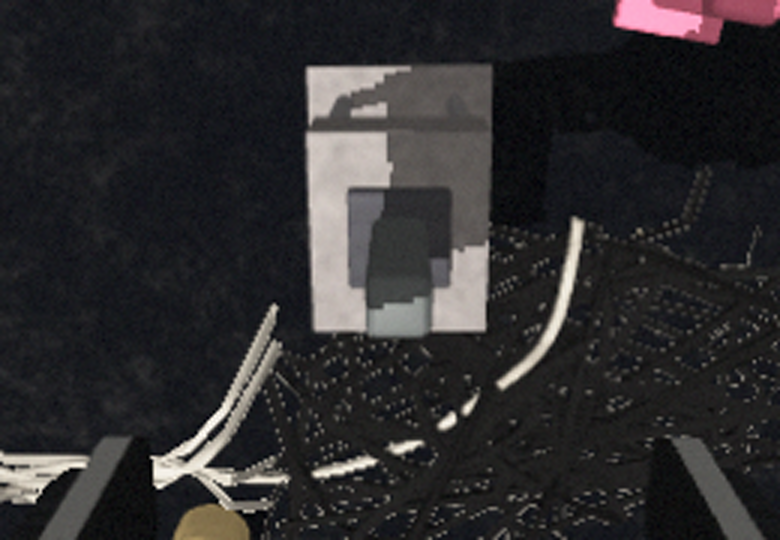

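c4: the handle's top face is centred at (400,305) and the collar at (400,237), squarely aligned and within 1 mm of the TCP line. The pink look-alike is well away. I'll descend and grip.

drive_tool:
  moves: [0,0,0.1,0,0,0,0,0,0.1,0,0,0,0,0,0.1,0,0,0,0,0,0.06,0,0,0,0,0,0,0,0,0]

```text
time: 3.5
ee_pos: [456.2, 249.4, 141.9]
ee_rot: [-3.14, -0.005, -3.072]
wrist_force: [-0.3, -0.3, -0.1]
width: 1.0
grasp_force: 0.0
```

drive_tool:
  moves: [0,0,0,0,0,0,0,0,0,0,0,0,0,0,0,0,0,0,0,0,0,0,0,0,0,0,0,0,0,0,0,0,0,0,0,0]
  jaw: -1

```text
time: 4.1
ee_pos: [459.1, 251.3, 145.1]
ee_rot: [3.141, 0.002, -3.071]
wrist_force: [-0.9, 0.5, 3.9]
width: 0.193
grasp_force: 59.8
```

drive_tool:
  moves: [0,0,-0.05,0,0,0,0,0,-0.1,0,0,0,0,0,-0.1,0,0,0,0,0,-0.1,0,0,0,0,0,-0.1,0,0,0,0,0,-0.03,0,0,0,0,0,0,0,0,0]

```text
time: 4.8
ee_pos: [459.1, 251.0, 265.6]
ee_rot: [3.141, 0.003, -3.07]
wrist_force: [0.6, -0.1, -1.2]
width: 0.197
grasp_force: 59.4
```

Run:
```python
from plant import arm
from h import *
o=arm.observe();print(o["time"],o["ee_pos"],o["ee_rot"],o["wrist_force"],o["width"])
s=snap(arm,"wrist","w4")
V=np.array(s["view"]);T=np.eye(4);T[:3,:3]=Ro.from_euler("xyz",o["ee_rot"]).as_matrix();T[:3,3]=o["ee_pos"]
np.set_printoptions(suppress=True,precision=3);print((V@T).tolist())
p=(T@np.array([[0,0,137,1],[0,15,137,1],[0,-15,137,1],[0,0,42,1]]).T)[:3].T;print(proj(s,p))
cv2.imwrite("pics/c5.png",cv2.resize(s["pixels"][100:290,200:440],None,fx=3,fy=3,interpolation=2))
```

```text
4.8 [459.12998849 250.99723448 265.63517957] [ 3.14076962e+00  2.75469907e-03 -3.07039204e+00] [ 0.63707068 -0.14130448 -1.23384576] 0.1971759040380245
[[0.0006128409374118231, 0.9999998088507681, -8.200253362619143e-05, 0.012648767206798084], [0.9449311418321215, -0.0005522557259519973, 0.327268746154378, -31.316699165086902], [0.3272686383108393, -0.00027805043291130225, -0.9449312996541751, -166.02809847109768], [0.0, 0.0, 0.0, 1.0]]
[[321.321 190.544]
 [336.064 190.553]
 [306.577 190.537]
 [321.332 228.639]]
```

View pics/c5.png

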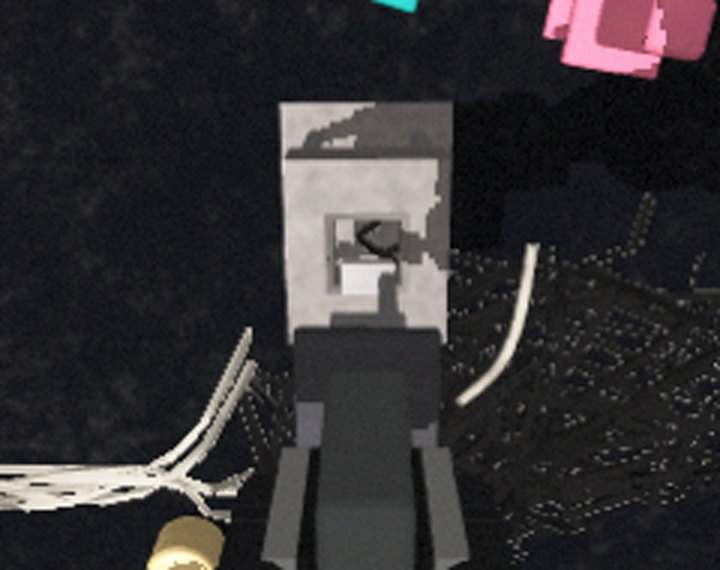

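c5: the foot (bright, 340–397 × 262–295) has its shank on the right at (390,285), so the tip is on the left. The toe points to world −Y (tool −y), as the pick's axes say. I'll turn it and carry it above the gap.

drive_tool:
  moves: [0,0,0,0,0,-1,0,0,0,0,0,-1,0,0,0,0,0,-1,0.049,-0.152,0,0,0,0,0.049,-0.152,0,0,0,0,0.049,-0.152,0,0,0,0,0.049,-0.152,0,0,0,0,0.049,-0.152,0,0,0,0,0.049,-0.152,0,0,0,0,0.049,-0.152,0,0,0,0]

```text
time: 5.85
ee_pos: [473.4, -29.6, 262.0]
ee_rot: [3.14, -0.003, -2.77]
wrist_force: [0.4, -0.1, -0.3]
width: 0.198
grasp_force: 59.4
```

drive_tool:
  moves: [0.049,-0.152,0,0,0,0,0,0,0.08,0,0,0,0,0,0.08,0,0,0,0,0,0.08,0,0,0,0,0,0,0,0,0,0,0,0,0,0,0,0,0,0,0,0,0]

```text
time: 6.55
ee_pos: [477.8, -68.1, 204.7]
ee_rot: [-3.141, 0.001, -2.77]
wrist_force: [-0.1, 0.6, -1.5]
width: 0.198
grasp_force: 59.5
```

```bash
cat >> h.py <<'E'
def tcp(o):
    T=np.eye(4);T[:3,:3]=Ro.from_euler("xyz",o["ee_rot"]).as_matrix();T[:3,3]=o["ee_pos"];return T
# tool->camera, from w4
TC=np.array([[0,1,0,0.0],[.94493,0,.32727,-31.32],[.32727,0,-.94493,-166.03],[0,0,0,1]])
def toolpx(s,p):
    p=np.atleast_2d(p); c=(F@(TC[:3,:3]@p.T+TC[:3,3:])).T
    return cv2.projectPoints(c.reshape(-1,1,3),np.zeros(3),np.zeros(3),K(s),np.array(s["dist_coeffs"],float))[0][:,0]
E
python3 - <<'E'
from plant import arm
from h import *
o=arm.observe();print(o["time"],o["ee_pos"],o["ee_rot"],o["wrist_force"],o["width"])
s=snap(arm,"wrist","w5")
# toe outline in tool frame: tip y=-9.5, x +-6, z 132 (top)
print("toe top",toolpx(s,[[6,-9.5,132],[-6,-9.5,132],[6,9,132],[-6,9,132]]).round(1).tolist())
C=np.array([529.5,-61.7]);R=Ro.from_euler("z",1.4,degrees=True).as_matrix()[:2,:2]
P=[]
for r in(45.5,54.5):
    a=np.radians(200);P.append([*(C+R@[r*np.cos(a),r*np.sin(a)]),38])
print("end top corners",proj(s,P).round(1).tolist())
cv2.imwrite("pics/c6.png",cv2.resize(s["pixels"][90:290,190:450],None,fx=3,fy=3,interpolation=2))
E
```

```text
6.55 [477.8274096  -68.06092053 204.69536012] [-3.14113425e+00  6.39353545e-04 -2.77014750e+00] [-0.1461674   0.59602132 -1.53298414] 0.19795083796240664
toe top [[311.8, 186.2], [311.9, 197.7], [330.4, 186.2], [330.2, 197.7]]
end top corners [[310.0, 187.2], [309.9, 179.4]]
```

View pics/c6.png

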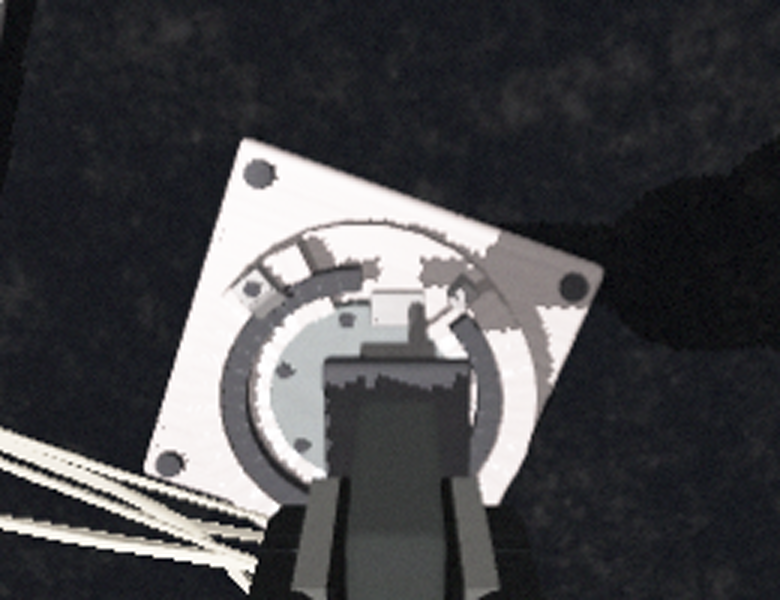

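c6: the toe is at (372–425, 288–325), with its tip edge at x=372. The ring's free end face is at x≈361, y 268–300, as predicted from my housing pose. The gap lies under the toe, and lug A is at (255,290).

Run:
```python
from h import *
s=load("w5")
C=np.array([529.5,-61.7]);y=np.radians(1.4);a=np.radians(200)+y
r=np.array([np.cos(a),np.sin(a)]);d=np.array([-r[1],r[0]]);E=C+50*r
f=lambda u,v:(u/3+190-.33,v/3+90-.33)
for z in(70,73,76):
    p=[atz(s,f(372,290),z)[:2],atz(s,f(372,324),z)[:2],atz(s,f(425,290),z)[:2]]
    print(z,[((q-E)@d,(q-C)@r) for q in p], np.linalg.norm(p[0]-p[1]))
p=[atz(s,f(361,268),38)[:2],atz(s,f(362,292),38)[:2]]; print("end",[((q-E)@d,(q-C)@r) for q in p])
print(E,d,r)
```

```text
70 [(np.float64(-5.033266009167784), np.float64(55.51877730426194)), (np.float64(-4.9138031174719625), np.float64(43.561140891017004)), (np.float64(-22.77167368172334), np.float64(55.49444499680387))] 11.95823314598999
73 [(np.float64(-5.116845373152668), np.float64(56.361425752175165)), (np.float64(-4.998656709823499), np.float64(44.5313332088209)), (np.float64(-22.666049671222886), np.float64(56.33735298067804))] 11.83068291116222
76 [(np.float64(-5.2004247371376), np.float64(57.204074200088435)), (np.float64(-5.083510302175003), np.float64(45.50152552662474)), (np.float64(-22.560425660722426), np.float64(57.180260964552154))] 11.703132676334544
end [(np.float64(-0.15905189107164655), np.float64(54.97133843571901)), (np.float64(-0.40318532160751563), np.float64(45.76247447176073))]
[482.94720921 -79.94383922] [ 0.36487678 -0.93105582] [-0.93105582 -0.36487678]
```

drive_tool:
  moves: [0,0,0.06,0,0,0,0,0,0.06,0,0,0,0,0,0.04,0,0,0,0,0,0.022,0,0,0,0,0,0,0,0,0,0,0,0,0,0,0]

```text
time: 7.2
ee_pos: [477.9, -68.2, 159.3]
ee_rot: [-3.141, 0.001, -2.77]
wrist_force: [0.0, -0.3, -1.5]
width: 0.196
grasp_force: 59.5
```

Run:
```python
from plant import arm
from h import *
o=arm.observe();print(o["time"],o["ee_pos"],o["ee_rot"],o["wrist_force"],o["width"])
```

```text
7.2 [477.88150672 -68.18100156 159.25155166] [-3.14100838e+00  8.07291671e-04 -2.77032693e+00] [ 0.01084821 -0.25111654 -1.48086817] 0.1959001284734826
```

drive_tool:
  moves: [0,-0.015,0,0,0,0,0,-0.015,0,0,0,0,0,-0.014,0,0,0,0,0,0,0,0,0,0,0,0,0,0,0,0]

```text
time: 7.7
ee_pos: [481.4, -78.5, 158.8]
ee_rot: [3.142, 0.0, -2.771]
wrist_force: [-0.7, -0.4, -1.1]
width: 0.192
grasp_force: 59.5
```

drive_tool:
  moves: [0,0,-0.01,0,0,0,0,0,-0.01,0,0,0,0,0,-0.01,0,0,0,0,0,0,0,0,0,0,0,0,0,0,0]

```text
time: 8.2
ee_pos: [481.1, -78.1, 165.9]
ee_rot: [3.141, -0.0, -2.77]
wrist_force: [0.2, 0.8, -3.7]
width: 0.194
grasp_force: 59.2
```

drive_tool:
  moves: [0,0,-0.01,0,0,0,0,0,-0.01,0,0,0,0,0,0,0,0,0,0,0,0,0,0,0]

```text
time: 8.6
ee_pos: [481.8, -78.6, 171.8]
ee_rot: [-3.141, 0.001, -2.77]
wrist_force: [-0.1, 0.9, -2.2]
width: 0.195
grasp_force: 59.8
```

drive_tool:
  moves: [0,0,-0.01,0,0,0,0,0,-0.01,0,0,0,0,0,0,0,0,0,0,0,0,0,0,0]

```text
time: 9.0
ee_pos: [481.8, -78.4, 176.6]
ee_rot: [-3.141, 0.001, -2.77]
wrist_force: [-0.2, 0.5, -1.2]
width: 0.193
grasp_force: 59.8
```

Run:
```python
from plant import arm
from h import *
s=snap(arm,"wrist","w6"); t=snap(arm,"side","side6"); o=arm.observe();print(o["time"],o["ee_pos"],o["wrist_force"])
c=np.zeros((600,800,3),np.uint8)
p=cv2.resize(s["pixels"][130:260,230:390],None,fx=5,fy=5,interpolation=2)[:600,:560];c[:600,:560]=p[:600]
q=cv2.resize(t["pixels"][190:250,300:360],None,fx=4,fy=4,interpolation=2);c[:240,560:800]=q
cv2.imwrite("pics/c7.png",c)
```

```text
9.1 [481.48018812 -78.34978711 176.34687   ] [-0.20850428 -0.65649607 -2.16798832]
```

View pics/c7.png

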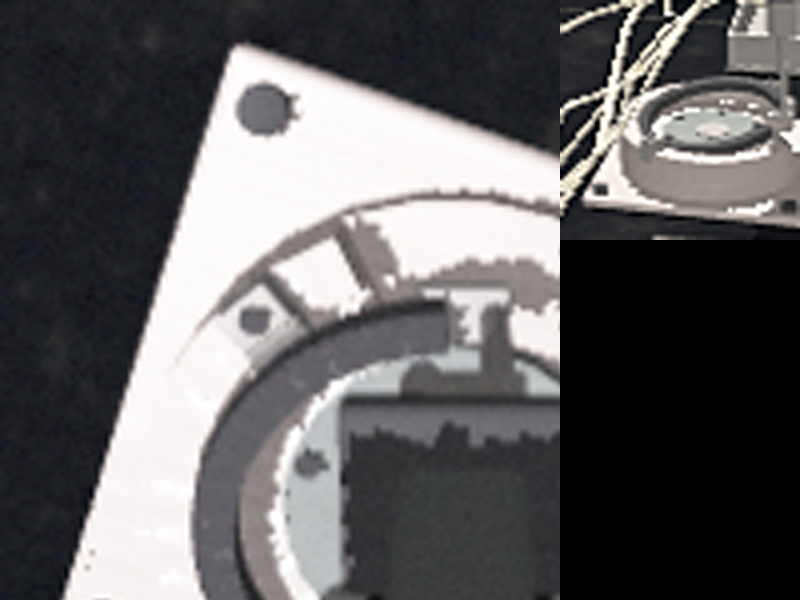

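c7: the bar's end lies over the toe, with its face at (447,320) and the shank at (495,330), about 8 mm clear. The outer edge runs just inside lug A's nose at (300,335). It isn't yet certain that it has sprung over, so I'll lift a little more.

drive_tool:
  moves: [0,0,-0.01,0,0,0,0,0,0,0,0,0,0,0,0,0,0,0]

```text
time: 9.4
ee_pos: [481.4, -78.3, 178.8]
ee_rot: [-3.141, 0.0, -2.77]
wrist_force: [0.7, -0.7, -1.4]
width: 0.189
grasp_force: 59.8
```

drive_tool:
  moves: [0,0,-0.01,0,0,0,0,0,0,0,0,0,0,0,0,0,0,0]

```text
time: 9.7
ee_pos: [481.5, -78.4, 181.3]
ee_rot: [-3.141, 0.0, -2.77]
wrist_force: [-0.5, 0.1, -1.7]
width: 0.196
grasp_force: 59.8
```

drive_tool:
  moves: [0,0,-0.01,0,0,0,0,0,0,0,0,0,0,0,0,0,0,0]

```text
time: 10.0
ee_pos: [481.5, -78.3, 183.8]
ee_rot: [-3.141, 0.0, -2.77]
wrist_force: [0.1, -0.1, -1.4]
width: 0.194
grasp_force: 59.8
```

Run:
```python
from plant import arm
from h import *
s5=load("w5");s6=load("w6");s=snap(arm,"wrist","w7")
C=np.array([529.5,-61.7]);y=np.radians(1.4);a=np.radians(200)+y
r=np.array([np.cos(a),np.sin(a)]);d=np.array([-r[1],r[0]]);E=C+50*r
for z in(38,45,53,60):
    print(z,[np.round([(q-E)@d,(q-C)@r],1).tolist() for q in (atz(s6,(319.2,189.8),z)[:2],atz(s6,(319.2,199.3),z)[:2])])
for n,q in(("w5",s5),("w6",s6),("w7",s)):
    g=cv2.cvtColor(q["pixels"],cv2.COLOR_BGR2GRAY); print(n); print(g[182:208:2,300:336:2])
```

```text
38 [[0.6, 50.8], [0.6, 40.5]]
45 [[0.5, 52.8], [0.6, 42.9]]
53 [[0.5, 55.2], [0.5, 45.5]]
60 [[0.4, 57.2], [0.5, 47.8]]
w5
[[104 114 106 105 105  93 133 133 235 247 246 245 246 246 240 138 143 144]
 [105 107 102 106 104 132 248 244 244 244 245 246 246 245 246 225 136 133]
 [109 106 106 107 106 170 247 219 202 202 198 197 197 201 200 200 230 245]
 [101 128 176 239 238 244 245 222 223 224 221 219 217 219 218 209 244 245]
 [155 113 187  95 121  88  98 230 232 232 231 229 230 223 188 208 244 243]
 [241 115 146 171 181 174 169 233 235 234 233 230 230 159  95  85 245 244]
 [228 193 132 138 196 198 192 229 231 230 229 230 228 113  98  88 237 242]
 [195 182 102 101 162 197 194 222 232 230 231 229 228 132  96  86 161 146]
 [192 186 104  98 193 194 193 210 203 204 207 205 204 129  86  85 117 232]
 [195 195 194 194 195 196 195 196 193 196 193 197 196 112  88  85 183 245]
 [195 191 189 194 194 194 194 196 199 193 192 193 192  99  87  83 135 238]
 [193 191 194 193 195 153 119 121 123 118 121 121 120  96  88  86  87 124]
 [193 192 192 194 195 107  88  91  88  83  91  87  89  90  88  87  91 100]]
w
[... 1256 characters left out ...]
218 218 217 211 126 133]
 [137 117  99  67  69  53  54  53  52 115 185 231 230 225 188 208 200 223]
 [ 57  58  54  58  51  59  62  62  64 105 215 232 230 163  93  91 243 242]
 [ 55  71  88  89  88  98  97  96  96  86 169 229 229 132  99  86 236 245]
 [ 89 102  94  96  98  97  98  93  97  73 149 230 229 142  90  84 211 246]
 [100  97  99 101  98 110  98 100  97 103 178 203 205 122  84  86  85 132]
 [ 98 125  99  99 101 105 112 100 118 170 198 193 196 104  86  83 109  94]
 [ 98 113 142 172 183 194 101 102 115 198 193 194 195  99  89  82 118 194]
 [234 194 195 199 197 160  91  92  94 119 123 121 121  93  88  90  96 130]
 [193 195 195 196 195 113  91  84  86  87  88  91  87  86  91  88  91 101]]
```

The bar's end rides on the toe with its top at about 53–60 mm, so the end is well up. I'll lower the pick, back it out and check that the end stays up.

drive_tool:
  moves: [0,0,0.01,0,0,0,0,0,0.01,0,0,0,0,0,0.01,0,0,0,0,0,0.01,0,0,0,0,0,0.015,0,0,0,0,0,0.01,0,0,0,0,0,0,0,0,0]

```text
time: 10.75
ee_pos: [480.9, -78.2, 166.9]
ee_rot: [3.141, -0.001, -2.77]
wrist_force: [0.4, 0.2, -1.4]
width: 0.193
grasp_force: 59.8
```

Run:
```python
from plant import arm
from h import *
o=arm.observe();print(o["ee_pos"],o["wrist_force"])
s=snap(arm,"wrist","w8")
g=cv2.cvtColor(s["pixels"],cv2.COLOR_BGR2GRAY); print(g[176:208:2,300:336:2])
C=np.array([529.5,-61.7]);y=np.radians(1.4);a=np.radians(200)+y
for z in(38,53):print(z,proj(s,[[C[0]+r*np.cos(a),C[1]+r*np.sin(a),z] for r in(54.5,45.5)]).round(1).tolist())
```

```text
[480.94748559 -78.21209666 166.87017944] [ 0.36139132  0.23417633 -1.35487526]
[[187 248 250 250 250 250 250 250 250 249 249 250 249 250 249 248 248 247]
 [137 139 213 250 250 250 250 250 250 250 250 250 249 249 249 249 249 248]
 [138 138 154 223 249 250 250 249 250 250 250 250 249 249 249 248 248 249]
 [140 136 136 179 248 249 248 249 250 250 249 249 250 249 249 249 248 248]
 [112 138 140 141 248 248 248 248 248 195 143 209 198 142 206 199 159 205]
 [100 133 132 133 178 249 248 221 203 116 117 115 118 121 118 123 141 142]
 [ 97 108 139 233 235 246 197 225 225 225 222 222 220 220 217 215 133 145]
 [161 160 129 203 138 150 135 197 175 174 223 130 187 225 190 211 120 138]
 [246 161 110 139 137 134 121  97  88  93 120 116 132 160  98  90 138 139]
 [244 127  88  86  67  50  49  42  47  62 120 120 120 133  99  85 131 165]
 [ 64  54  50  50  55  66  75  87  93  93 119 121 131 124  88  90 210 244]
 [ 53  72  86  95 100  96 101  94 100 104 171 172 171 119  89  86 202 244]
 [ 99  97 101 100  99 102 101  98  97 104 186 220 197 115  88  84 183 245]
 [ 98  99 100 100  97 102 102 101  98 102  77  78  77  75  89  85 125 245]
 [ 98  99 101  99  99 103  96  93  85  92 115 102  96  84  88  88  92  90]
 [ 96  99 165 156 183 112  88  89  89  91  89  87  89  88  88  89  90  87]]
38 [[319.0, 189.9], [319.1, 198.6]]
53 [[318.9, 194.4], [319.0, 203.4]]
```

The bar's end is now at rows 194–204, matching a top of 53 mm, while the toe top is at only 35 mm. So it has sprung over the lug and stays. I'll back out, rise and return to the stand.

drive_tool:
  moves: [0,0.016,0,0,0,0,0,0.016,0,0,0,0,0,0.016,0,0,0,0,0,0,0,0,0,0,0,0,-0.04,0,0,0,0,0,-0.08,0,0,0,0,0,-0.1,0,0,0,0,0,-0.1,0,0,0,0,0,-0.08,0,0,0,0,0,0,0,0,0]

```text
time: 11.8
ee_pos: [479.7, -67.9, 271.8]
ee_rot: [-3.137, 0.007, -2.77]
wrist_force: [0.2, 0.5, -2.0]
width: 0.193
grasp_force: 60.0
```

Run:
```python
from plant import arm
from h import *
o=arm.observe();print(o["time"],o["ee_pos"],o["ee_rot"],o["wrist_force"])
s=snap(arm,"wrist","w9")
C=np.array([529.5,-61.7]);y=np.radians(1.4);a=np.radians(200)+y
for z in(38,53):print(z,proj(s,[[C[0]+r*np.cos(a),C[1]+r*np.sin(a),z] for r in(54.5,45.5)]).round(1).tolist())
T=tcp(o);ax=T[:3,:2];D=np.array([459.1,251.1,265.5])-o["ee_pos"];print("delta tool",D@T[:3,:3]/250)
g=cv2.cvtColor(s["pixels"],cv2.COLOR_BGR2GRAY);u,v=proj(s,[[482.9,-79.9,46]])[0].astype(int);print(u,v);print(g[v-14:v+16:2,u-20:u+12:2])
```

```text
11.8 [479.72636286 -67.85211292 271.78400723] [-3.13661651  0.00705177 -2.77039128] [ 0.15066792  0.50984871 -1.96822243]
38 [[312.9, 164.4], [313.0, 171.0]]
53 [[312.5, 166.8], [312.6, 173.7]]
delta tool [-0.38570765  1.21896716  0.02179116]
312 169
[[244 194 164 232 212 247 247 247 247 246 245 245 246 245 244 244]
 [118 119  93 128 128 164 246 247 246 247 246 245 245 244 243 244]
 [235 244 149 104 124 128 245 244 245 245 246 245 245 244 244 244]
 [245 246 239  91 125 130 139 243 244 243 243 244 245 245 244 244]
 [244 245 244 146 100 117 122 243 243 209 143 196 143 183 146 245]
 [244 244 246 237 104 128 236 189 121 118 114 127 126 125 127 228]
 [244 242 230 238 184  85  71  58  37  45  68 121 123 126 128 204]
 [128 156 203 100  44  66  77  79  89  89  94 126 130 151 123 223]
 [ 97  67  65  84  84  88  87  89  87  89  85 242 242 241 241 240]
 [ 63  84  90  88  89  89  92 102  91  87  98 193 230 207 241 241]
 [ 88  95  93  87  91  94 120  86 108 141 157 148 120 111  76 171]
 [ 92  89 102 104 245 238 235 186 151 140 183 183 182 185 184 160]
 [ 93  90 146 247 232 203 185 176  98  91 183 182 183 180 179 183]
 [113 173 226 195 184 186 184 182 137 111 181 185 184 184 181 184]
 [122 244 181 183 182 184 186 177 181 185 182 182 183 185 183 181]]
```

drive_tool:
  moves: [-0.049,0.1515,0,0,0,0,-0.049,0.1515,0,0,0,0,-0.049,0.1515,0,0,0,0,-0.049,0.1515,0,0,0,0,-0.049,0.1515,0,0,0,0,-0.049,0.1515,0,0,0,0,-0.049,0.1515,0,0,0,0,-0.049,0.1515,0,0,0,0]

```text
time: 12.65
ee_pos: [457.1, 251.9, 265.7]
ee_rot: [-3.141, -0.003, -2.77]
wrist_force: [0.1, -0.6, -1.5]
width: 0.192
grasp_force: 59.9
```

drive_tool:
  moves: [0,0,0,0,0,1,0,0,0,0,0,1,0,0,0,0,0,1,0,0,0,0,0,0,0,0,0,0,0,0]

```text
time: 13.15
ee_pos: [457.7, 250.4, 266.2]
ee_rot: [-3.141, -0.002, -3.068]
wrist_force: [-0.0, 0.1, -1.9]
width: 0.193
grasp_force: 60.0
```

Run:
```python
from plant import arm
from h import *
o=arm.observe();print(o["time"],o["ee_pos"],o["ee_rot"],o["wrist_force"])
T=tcp(o);D=np.array([459.1,251.1,145.1])-o["ee_pos"];print("delta tool",D@T[:3,:3]/250)
```

```text
13.15 [457.74186124 250.41360963 266.1803194 ] [-3.14081251e+00 -2.12626384e-03 -3.06839597e+00] [-0.04446866  0.11784709 -1.94266302]
delta tool [-0.00664858  0.00271875  0.48430626]
```

drive_tool:
  moves: [-0.006,0.003,0,0,0,0,0,0,0.06,0,0,0,0,0,0.06,0,0,0,0,0,0.06,0,0,0,0,0,0.06,0,0,0,0,0,0.06,0,0,0,0,0,0,0,0,0]

```text
time: 13.85
ee_pos: [457.4, 250.4, 188.9]
ee_rot: [-3.139, -0.006, -3.07]
wrist_force: [-1.3, -0.2, -2.3]
width: 0.192
grasp_force: 59.9
```

drive_tool:
  moves: [0,0,0.06,0,0,0,0,0,0.06,0,0,0,0,0,0.04,0,0,0,0,0,0.02,0,0,0,0,0,0,0,0,0,0,0,0,0,0,0]

```text
time: 14.45
ee_pos: [460.3, 251.8, 148.0]
ee_rot: [3.141, 0.001, -3.07]
wrist_force: [0.8, -0.1, -0.9]
width: 0.196
grasp_force: 60.0
```

drive_tool:
  moves: [0,0,0.01,0,0,0,0,0,0,0,0,0,0,0,0,0,0,0]

```text
time: 14.75
ee_pos: [460.0, 251.7, 145.2]
ee_rot: [3.141, 0.0, -3.07]
wrist_force: [-0.3, -0.3, -0.9]
width: 0.193
grasp_force: 60.0
```

drive_tool:
  moves: [0,0,0,0,0,0,0,0,0,0,0,0,0,0,0,0,0,0,0,0,0,0,0,0,0,0,0,0,0,0]
  jaw: 1

```text
time: 15.25
ee_pos: [460.0, 251.7, 145.0]
ee_rot: [3.142, 0.0, -3.07]
wrist_force: [0.4, -0.2, 0.6]
width: 0.996
grasp_force: 0.0
```

drive_tool:
  moves: [0,0,-0.05,0,0,0,0,0,-0.1,0,0,0,0,0,-0.1,0,0,0,0,0,-0.1,0,0,0,0,0,-0.1,0,0,0,0,0,0,0,0,0,0,0,0,0,0,0]

```text
time: 15.95
ee_pos: [460.3, 251.8, 258.6]
ee_rot: [3.141, 0.002, -3.07]
wrist_force: [0.2, -0.6, -0.1]
width: 1.0
grasp_force: 0.0
```

Run:
```python
from plant import arm
from h import *
o=arm.observe();print(o["time"],o["ee_pos"],o["ee_rot"])
s=snap(arm,"wrist","w10");q=snap(arm,"side","side10");q0=load("side0")
# compare pick area with the first side picture
g=lambda a:cv2.cvtColor(a["pixels"],cv2.COLOR_BGR2GRAY).astype(int)
d=np.abs(g(q)-g(q0))[205:320,315:362];print("diff",d.mean(),(d>40).sum());
for r in range(210,262,6): print(r,g(q)[r,326:350:2],g(q0)[r,326:350:2])
```

```text
15.95 [460.26845654 251.82027768 258.55246337] [ 3.14084586e+00  2.02399067e-03 -3.07040182e+00]
diff 9.243848288621647 398
210 [ 31  38  87  72 120 118 107  87  86 102 117 120] [ 27  40  80 159 217 228 229 230 234 165  99  34]
216 [ 43 255 121 118 116 116 118 109 109 121 110 255] [ 56  48  58  99 108 123 204 255 116  83  55  46]
222 [188 189 184 187 217 223 221 223 198 188 192 206] [190 190 185 187 219 223 222 223 199 188 189 195]
228 [255 254 255 146 127  97  74  94 100 253 255 255] [255 254 255 239 156 161 159 176 188 254 255 253]
234 [143 144 150  97  89  90  91  63 153 148 148 145] [144 145 148 112  89  89  92  74 145 149 148 147]
240 [122 122 125  89  91  92  91  65 127 117 118 113] [123 122 124  96  90  90  92  73 124 118 118 114]
246 [43 43 34 83 92 90 91 77 28 33 26 11] [43 44 38 63 94 90 93 82 34 33 26  9]
252 [195 202 102  87  91  91  91  68 106  96 200 196] [195 197 132  91  91  92  92  76 105 104 189 197]
258 [202  81  84  71  59  57  55  55  54 197 200 196] [197 116  78  99  58  59  56  53 107 162 199 194]
```

The pick is home and released, and matches the first picture. Next I turn the gripper to pinch radially just beside the free end, at about 209° in the housing frame.

drive_tool:
  moves: [0,0,0,0,0,1,0,0,0,0,0,1,0,0,0,0,0,1,0,0,0,0,0,1,0,0,0,0,0,1,0,0,0,0,0,1,0,0,0,0,0,1,0,0,0,0,0,1,0,0,0,0,0,1,0,0,0,0,0,1]

```text
time: 17.05
ee_pos: [458.8, 251.1, 255.5]
ee_rot: [-3.138, -0.001, 2.209]
wrist_force: [0.7, -0.6, -0.5]
width: 1.001
grasp_force: 0.0
```

drive_tool:
  moves: [0,0,0,0,0,1,-0.153,-0.074,0,0,0,0,-0.153,-0.074,0,0,0,0,-0.153,-0.074,0,0,0,0,-0.153,-0.074,0,0,0,0,-0.153,-0.074,0,0,0,0,-0.153,-0.074,0,0,0,0,-0.153,-0.074,0,0,0,0,-0.153,-0.074,0,0,0,0,0,0,0,0,0,0]

```text
time: 18.05
ee_pos: [490.3, -91.2, 256.0]
ee_rot: [-3.139, 0.0, 2.107]
wrist_force: [0.2, 0.4, 0.2]
width: 1.002
grasp_force: 0.0
```

```bash
cat > chk.py <<'E'
from plant import arm
from h import *
import sys
o=arm.observe();print(o["time"],o["ee_pos"],o["ee_rot"],o["wrist_force"],o["joints"][5])
s=snap(arm,"wrist",sys.argv[1])
C=np.array([529.5,-61.7]);a=np.radians(209+1.4)
T=tcp(o);P=np.array([C[0]+49.5*np.cos(a),C[1]+49.5*np.sin(a),67]);print("target",P,"delta tool",(P-o["ee_pos"])@T[:3,:3]/250)
E
python3 chk.py w11
python3 - <<'E'
from h import *
s=load("w11");g=cv2.cvtColor(s["pixels"],cv2.COLOR_BGR2GRAY)
C=np.array([529.5,-61.7])
# unwrap around the housing axis at z=53 (raised bar) and z=38: mean gray by radius per angle
for z in(53,):
    rr=np.arange(38,60,1.5);print("r",rr)
    for A in range(184,232,3):
        a=np.radians(A+1.4);uv=proj(s,[[C[0]+r*np.cos(a),C[1]+r*np.sin(a),z] for r in rr]);
        print(A,cv2.remap(g,uv[None].astype(np.float32),None,1)[0])
print(proj(s,[[*C,30]]))
E
```

```text
18.05 [490.28990395 -91.23727757 255.96422242] [-3.13870384e+00  2.11278771e-04  2.10714183e+00] [0.24938748 0.35126726 0.22508395] -0.8053918186961991
target [486.80557337 -86.74867132  67.        ] delta tool [ 2.27149388e-02 -6.22065630e-04  7.55857058e-01]
r [38.  39.5 41.  42.5 44.  45.5 47.  48.5 50.  51.5 53.  54.5 56.  57.5
 59. ]
184 [213 184 139 249 252 244 207 153 140 143 138 202 239 253 253]
187 [214 193 226 252 252 198 135 136 140 141 141 140 251 253 253]
190 [215 159 241 253 229 179 141 135 141 138 139 209 252 253 253]
193 [211 181 235 240 158 140 138 138 141 139 173 249 253 253 253]
196 [215 158 249 222 155 133 131 132 136 140 228 251 253 253 253]
199 [206 209 251 194 122  90  87  82  80  87 173 237 253 253 253]
202 [184 190 216 157 125 108 107 108 106 103 107 236 253 253 253]
205 [167 132 138 137 120 107 105 104 109 107  82 151 219 242 242]
208 [202 169 149 121 109 108 109 109 108 109  79 130 138 138 139]
211 [250 248 225 153 120 109 106 107 108 109  79 122 128 133 134]
214 [252 205 151 140 119 108 104 108 108 105  91 109 107 106 108]
217 [250 191 140 137 120 110 108 107 111 100  91 204 246 249 244]
220 [250 206 145 139 116 108 109 109 108 107 117 214 253 253 253]
223 [223 166 144 137 116 108 108 107 106 104 106 240 253 253 253]
226 [219 153 139 139 126 114 108 111 107 110  97 140 197 246 250]
229 [185 141 137 133 124 122 118 117 114 107 110 118 110 114 113]
[[358.93396813 167.37460157]]
```

The bar's top is found at radius 44.5–53 mm from 198° on, so the end is still up at 53 mm. I'll correct and descend.

drive_tool:
  moves: [0.022,0.003,0,0,0,0,0,0,0.1,0,0,0,0,0,0.12,0,0,0,0,0,0.12,0,0,0,0,0,0.12,0,0,0,0,0,0.1,0,0,0,0,0,0.06,0,0,0,0,0,0,0,0,0,0,0,0,0,0,0]

```text
time: 19.0
ee_pos: [488.4, -80.2, 102.3]
ee_rot: [-3.141, -0.001, 2.115]
wrist_force: [-0.8, 0.2, 0.5]
width: 0.999
grasp_force: 0.0
```

```bash
python3 chk.py w12
```

```text
19.0 [488.39710223 -80.18055541 102.32656431] [-3.14103115e+00 -1.00460813e-03  2.11489787e+00] [-0.84355898  0.16034309  0.53451671] -0.7952673486226013
target [486.80557337 -86.74867132  67.        ] delta tool [-0.01932506 -0.0189674   0.14129759]
```

drive_tool:
  moves: [-0.019,-0.016,0,0,0,0.15,0,0,0,0,0,0,0,0,0.06,0,0,0,0,0,0.05,0,0,0,0,0,0.03,0,0,0,0,0,0,0,0,0,0,0,0,0,0,0]

```text
time: 19.75
ee_pos: [487.7, -87.9, 67.3]
ee_rot: [-3.141, -0.0, 2.098]
wrist_force: [-0.4, 1.0, 0.6]
width: 1.0
grasp_force: 0.0
```

```bash
python3 chk.py w13
```

```text
19.75 [487.67018431 -87.92141193  67.30581601] [-3.14126013e+00 -3.44136126e-04  2.09767036e+00] [-0.41951501  1.01666253  0.60438741] -0.7931513119314779
target [486.80557337 -86.74867132  67.        ] delta tool [ 0.00579339 -0.00063024  0.00122547]
```

drive_tool:
  moves: [0,0,0,0,0,0,0,0,0,0,0,0,0,0,0,0,0,0,0,0,0,0,0,0,0,0,0,0,0,0,0,0,0,0,0,0]
  jaw: -1

```text
time: 20.4
ee_pos: [487.8, -87.9, 67.5]
ee_rot: [3.142, 0.0, 2.098]
wrist_force: [0.3, -0.2, -0.4]
width: -0.003
grasp_force: 0.0
```

The jaws shut on nothing, so I'll rise and look.

drive_tool:
  moves: [0,0,-0.06,0,0,0,0,0,-0.1,0,0,0,0,0,-0.12,0,0,0,0,0,-0.12,0,0,0,0,0,-0.12,0,0,0,0,0,-0.12,0,0,0,0,0,0,0,0,0,0,0,0,0,0,0]
  jaw: 1

```text
time: 21.2
ee_pos: [488.1, -88.0, 228.1]
ee_rot: [3.14, 0.001, 2.098]
wrist_force: [-0.9, -0.6, -0.6]
width: 1.003
grasp_force: 0.0
```

```bash
python3 chk.py w14
cat > unw.py <<'E'
from h import *
import sys
s=load(sys.argv[1]);g=cv2.cvtColor(s["pixels"],cv2.COLOR_BGR2GRAY)
C=np.array([529.5,-61.7])
for z in map(float,sys.argv[2:]):
    rr=np.arange(38,60,1.5);print("z",z,"r",rr)
    for A in list(range(184,238,3))+list(range(240,360,15))+[0,15,30,45,70,90,110,130,150]:
        a=np.radians(A+1.4);uv=proj(s,[[C[0]+r*np.cos(a),C[1]+r*np.sin(a),z] for r in rr]);
        print(A,cv2.remap(g,uv[None].astype(np.float32),None,1)[0])
E
python3 unw.py w14 53
```

```text
21.2 [488.08888526 -87.98377661 228.05907313] [3.14043343e+00 1.21943791e-03 2.09785842e+00] [-0.91274372 -0.63196678 -0.61080455] -0.7931994613853471
target [486.80557337 -86.74867132  67.        ] delta tool [ 0.00763755 -0.0026984   0.64422476]
z 53.0 r [38.  39.5 41.  42.5 44.  45.5 47.  48.5 50.  51.5 53.  54.5 56.  57.5
 59. ]
184 [215 188 200 247 252 229 175 137 138 137 137 139 209 253 253]
187 [216 188 211 252 252 237 158 137 139 138 139 192 251 253 253]
190 [217 157 203 246 242 170 138 134 139 139 159 193 247 253 253]
193 [215 171 223 245 163 139 140 135 136 136 137 232 253 253 253]
196 [217 158 250 246 182 126 126 129 135 138 211 253 253 253 253]
199 [212 216 244 181 126  95  81  70  65  98 152 232 253 253 253]
202 [195 175 153 134 120 107 106 107 107 104 127 233 252 253 253]
205 [180 121 126 132 114 107 107 106 106 103  78 131 175 207 223]
208 [239 231 179 115 107 108 108 111 109 106  79 126 138 138 139]
211 [250 253 218 146 116 111 108 105 108 101  83 106 116 125 130]
214 [252 219 144 139 118 105 104 108 107 100  98 129 112 106 111]
217 [246 178 137 135 121 108 110 110 10
[... 837 characters left out ...]
01 103 100 100 124 227 252 252 252 251 251 247]
345 [ 65  38  66  97 101 100 101 133 236 251 247 220 230 246 251]
0 [ 68  46  76 104 110 105  99 101 204 230 188 234 248 248 243]
15 [152  43  60  98  99 100  99  98 180 251 243 196 219 246 248]
30 [249 116  49  84 114 107 104  97 136 225 248 248 248 248 235]
45 [251 237 109  61  91  98 100 101 100 165 242 249 250 250 250]
70 [254 253 253 247 113  84  97  94  99  79  97 194 231 209 214]
90 [252 254 253 252 250 174  98 102 100 101  99 115 199 247 249]
110 [224 252 254 254 254 252 205  97 100 103 100  96 142 221 250]
130 [205 232 252 251 251 247 168 103 100  99  99  93 104 149 226]
150 [117 147 244 250 251 239 130 101 102 102 105  84 102 215 250]
```

Run:
```python
from h import *
from scipy.optimize import least_squares
C=np.array([529.5,-61.7])
def scan(tag,z,rs=(47,49,51)):
    s=load(tag);g=cv2.cvtColor(s["pixels"],cv2.COLOR_BGR2GRAY)
    A=np.arange(190,212,.5);a=np.radians(A+1.4)
    m=np.mean([cv2.remap(g,proj(s,np.c_[C[0]+r*np.cos(a),C[1]+r*np.sin(a),0*a+z])[None].astype(np.float32),None,1)[0] for r in rs],0)
    return A,m
def rad(tag,z,A):
    s=load(tag);g=cv2.cvtColor(s["pixels"],cv2.COLOR_BGR2GRAY)
    r=np.arange(36,60,1.);a=np.radians(A+1.4)
    return r,np.mean([cv2.remap(g,proj(s,np.c_[C[0]+r*np.cos(b),C[1]+r*np.sin(b),0*r+z])[None].astype(np.float32),None,1)[0] for b in a],0)
for t in("w9","w14"):
    for z in(38,45,53):
        A,m=scan(t,z);print(t,z,np.c_[A,m].astype(int)[4:36:2].tolist())
        r,q=rad(t,z,np.array([203,205,207]));print("   rad",np.c_[r,q].astype(int).tolist())
```

```text
w9 38 [[192, 168], [193, 161], [194, 158], [195, 159], [196, 144], [197, 136], [198, 148], [199, 140], [200, 122], [201, 95], [202, 78], [203, 71], [204, 73], [205, 73], [206, 72], [207, 72]]
   rad [[36, 131], [37, 151], [38, 168], [39, 177], [40, 152], [41, 109], [42, 86], [43, 88], [44, 89], [45, 89], [46, 89], [47, 90], [48, 89], [49, 83], [50, 68], [51, 43], [52, 61], [53, 91], [54, 126], [55, 173], [56, 215], [57, 238], [58, 242], [59, 243]]
w9 45 [[192, 203], [193, 195], [194, 191], [195, 189], [196, 174], [197, 169], [198, 181], [199, 153], [200, 122], [201, 94], [202, 87], [203, 86], [204, 85], [205, 85], [206, 85], [207, 84]]
   rad [[36, 120], [37, 116], [38, 124], [39, 149], [40, 167], [41, 168], [42, 139], [43, 95], [44, 87], [45, 88], [46, 88], [47, 89], [48, 89], [49, 89], [50, 89], [51, 77], [52, 57], [53, 48], [54, 77], [55, 114], [56, 158], [57, 202], [58, 235], [59, 241]]
w9 53 [[192, 225], [193, 224], [194, 222], [195, 220], [196, 207], [197, 203], [198, 203], [199, 158], [200, 121], [201, 92], [202, 91], [203, 89], [204, 88], [205, 88], [206, 88], [207, 89]]
   r
[... 951 characters left out ...]
9], [39, 170], [40, 171], [41, 158], [42, 140], [43, 133], [44, 114], [45, 107], [46, 106], [47, 105], [48, 105], [49, 104], [50, 105], [51, 102], [52, 93], [53, 104], [54, 154], [55, 210], [56, 226], [57, 216], [58, 246], [59, 242]]
w14 53 [[192, 137], [193, 137], [194, 136], [195, 136], [196, 131], [197, 111], [198, 83], [199, 75], [200, 91], [201, 102], [202, 106], [203, 106], [204, 107], [205, 106], [206, 108], [207, 110]]
   rad [[36, 181], [37, 205], [38, 190], [39, 152], [40, 136], [41, 135], [42, 130], [43, 126], [44, 114], [45, 107], [46, 107], [47, 107], [48, 107], [49, 107], [50, 108], [51, 108], [52, 96], [53, 88], [54, 125], [55, 172], [56, 188], [57, 182], [58, 211], [59, 205]]
```

Run:
```python
from plant import arm
from h import *
s=snap(arm,"side","side14");s0=load("side0")
C=np.array([529.5,-61.7])
g=lambda a:cv2.cvtColor(a["pixels"],cv2.COLOR_BGR2GRAY).astype(int)
for A in(200,205,210,220):
    a=np.radians(A+1.4);P=[[C[0]+r*np.cos(a),C[1]+r*np.sin(a),z] for r,z in((45.5,30),(45.5,38),(45.5,53),(54.5,53))];q=proj(s,P);print(A,q.round(1).tolist())
    u=int(round(q[1,0]));v=int(round(q[1,1]));print(" rows",v-14,"now",g(s)[v-14:v+8,u],"was",g(s0)[v-14:v+8,u])
```

```text
200 [[354.0, 220.6], [354.1, 218.1], [354.1, 213.4], [357.2, 213.2]]
 rows 204 now [127 126 129 125  63  11 134 161 110 108 110  55  50  94 187 137 143 145
 126 114 116 246] was [128 126 130 126  65   8 134 166 110 110 252 229 104 105 104  64  52  85
 132 114 171 246]
205 [[353.7, 220.0], [353.8, 217.5], [353.8, 212.8], [356.8, 212.5]]
 rows 203 now [126 127 126 129 125  63  11 134 161 110 108 110  55  50  94 187 137 143
 145 126 114 116] was [126 128 126 130 126  65   8 134 166 110 110 252 229 104 105 104  64  52
  85 132 114 171]
210 [[353.3, 219.4], [353.3, 216.9], [353.4, 212.2], [356.3, 211.8]]
 rows 203 now [125 125 125 132 136  31  31 128 199 106 104  99  55  66 112 255 125 143
 148 124 109  90] was [127 127 124 132 137  31  27 126 225 122 107 112 147 102 103  68  38  72
 116 136 121 255]
220 [[352.2, 218.4], [352.2, 215.9], [352.2, 211.2], [354.9, 210.6]]
 rows 202 now [126 127 126 123 139 136  33  58 118 132 119  82  38  70 125 134 255 123
 144 143  86  50] was [126 127 126 124 139 136  30  55 140 191 171 147 113  87 107  70  38  63
 134 149 141 118]
```

The side view shows the bar raised 12–14 mm around 200–220°. My pinch was probably too shallow and squeezed off the oiled bar. I'll go again nearer the end (206°), over the open pocket, and 6 mm deeper.

drive_tool:
  moves: [0.017,0,0,0,0,0.49,0,0,0.12,0,0,0,0,0,0.12,0,0,0,0,0,0.12,0,0,0,0,0,0.12,0,0,0,0,0,0.08,0,0,0,0,0,0.04,0,0,0,0,0,0,0,0,0,0,0,0,0,0,0]

```text
time: 22.2
ee_pos: [485.7, -84.2, 77.4]
ee_rot: [-3.141, -0.0, 2.049]
wrist_force: [0.7, -0.5, -0.0]
width: 1.002
grasp_force: 0.0
```

```bash
sed -i 's/209+1.4/206+1.4/; s/49\.5/48.8/g; s/,67\]/,61]/' chk.py; python3 chk.py w15
```

```text
22.2 [485.72383594 -84.23384909  77.44854252] [-3.14141546e+00 -1.79380504e-04  2.04880737e+00] [ 7.38904618e-01 -5.43643518e-01 -3.82834748e-04] -0.7380984385238873
target [486.17460921 -84.1577495   61.        ] delta tool [-0.00057097  0.00175267  0.06579376]
```

drive_tool:
  moves: [0,0.002,0.04,0,0,0,0,0,0.026,0,0,0,0,0,0,0,0,0,0,0,0,0,0,0]

```text
time: 22.65
ee_pos: [485.8, -83.9, 60.7]
ee_rot: [-3.141, -0.0, 2.049]
wrist_force: [-1.0, -0.6, 0.2]
width: 1.0
grasp_force: 0.0
```

drive_tool:
  moves: [0,0,0,0,0,0,0,0,0,0,0,0,0,0,0,0,0,0,0,0,0,0,0,0,0,0,0,0,0,0,0,0,0,0,0,0]
  jaw: -1

```text
time: 23.25
ee_pos: [486.1, -84.0, 61.0]
ee_rot: [3.142, 0.0, 2.049]
wrist_force: [0.7, -0.2, 0.5]
width: -0.003
grasp_force: 0.0
```

Run:
```python
from plant import arm
from h import *
s=snap(arm,"side","side16");w=snap(arm,"wrist","w16");s0=load("side14")
g=lambda a:cv2.cvtColor(a["pixels"],cv2.COLOR_BGR2GRAY).astype(int)
np.set_printoptions(linewidth=250)
print("tcp/tip px",proj(s,[[486,-84,61],[486,-84,36],[486,-84,50]]).round(1).tolist())
for n,a in(("now",s),("before",s0)):
    print(n)
    for r in range(194,226): print(r,"".join("%3d"%(x//10) for x in g(a)[r,338:376]))
```

```text
tcp/tip px [[354.9, 210.1], [354.8, 217.9], [354.9, 213.5]]
now
194   3  3  3  3  3  4  3  3  3  4  3  4  3  3  4  4  4  3  3  4  3  3  3  3  3  3  2  2  6 21 22 21 21 21 21 21 21 21
195   6  6  6  4  2 20 12  2  3  3  3  3  3  3  4  4  4  3  3  3  3  3  3  2  3  7  4 11 22 22 21 21 21 21 21 21 21 21
196   3  4  4  3  7 18 11  3  2  3  3  3  3  3  3  3  4  3  3  3  3  3  2 12 23 24 24 23 22 22 21 21 21 21 21 21 21 21
197   3  3  3  1 18 14  9  7  4 12 10  5  2  3  3  3  3  2  3  3  3  2 12 22 23 22 22 22 21 21 21 21 21 21 21 21 21 21
198   3  3  3  4 24 20 17 18 19 25 25 16  4  3  3  3  5  2  7  7  3  1 22 23 22 22 22 22 22 22 21 21 21 21 21 21 22 21
199   4  4  3  3 12 12 11 12 12 11 12  7  3  3  3 12 15  8 10 15  8  0 23 25 24 24 24 24 23 22 22 22 22 22 22 22 22 21
200   4  4  3  3 13 13 12 12 12 12 13  7  3  3  2 12 15  8 10 15  7  1 11 11 11 11 11 11 12 12 12 13 16 17 19 19 21 23
201   4  4  3  3 13 13 12 12 12 12 13  8  3  3  2 11 15  7 10 14  7  1 11 12 12 12 12 12 12 12 12 12 12 11 11 11 11 11
202   4  3  3  4 13 13 12 12 12 12 13  8  3  3  2 11 14  8 10 14  7  1 12 13 12 12 1
[... 5886 characters left out ...]
 18 18 18 18 18 18 19 15 15 21 16 14 14 14 14 14 13 19 25 25 22 20 13 11 11  7 11  6  3  3  3  3  4  3  3
221  22 22 22 21 19 18 18 18 18 19 11  5 14 14 14 14 14 14 12 11 18 24 25 25 19  7  3  3 21 25 16  5  3  4  4  4  4  4
222  22 22 22 22 19 18 18 18 19 19 20 17 11 10  8 12 12 12 11 11 24 24 24 24 25 15  9  8 25 25 12  3  4  4  4  4  4  4
223  22 22 19 12 17 19 19 19 19 16 10 11 11  8  5 10 11 25 25 25 24 24 24 23 24 25 25 25 25 22  9  2  4  4  4  4  4  4
224  13 14 17 19 19 20 16 14 11  9  9  8  5  4  3  9 11 10 23 24 24 24 24 23 23 24 24 24 25 15  4  3  3  4  4  4  3  3
225  20 18 15 14 12 10  9 10  8  7  5  5  4  4  8 18 24 23 20 23 24 24 24 23 23 23 24 25 24 12  2  3  3  3  3  3  3  4
```

Run:
```python
from h import *
s=load("w4")
for x in(11,0,-11):
  for z in(-10,0,6,12,25): print(x,z,toolpx(s,[[x,9,z],[x,20,z]]).round(1).tolist())
w=load("w16");g=cv2.cvtColor(w["pixels"],cv2.COLOR_BGR2GRAY).astype(int)
for r in range(205,300,4): print(r,"".join("%4d"%v for v in g[r,296:350:3]))
```

```text
11 -10 [[338.4, 249.7], [359.2, 249.7]]
11 0 [[337.4, 241.2], [357.0, 241.2]]
11 6 [[336.9, 236.6], [355.8, 236.6]]
11 12 [[336.4, 232.2], [354.7, 232.2]]
11 25 [[335.4, 223.7], [352.5, 223.7]]
0 -10 [[338.0, 267.9], [358.3, 267.9]]
0 0 [[337.0, 258.6], [356.2, 258.5]]
0 6 [[336.5, 253.4], [355.1, 253.4]]
0 12 [[336.0, 248.7], [354.0, 248.6]]
0 25 [[335.1, 239.3], [351.9, 239.2]]
-11 -10 [[337.6, 285.2], [357.5, 285.1]]
-11 0 [[336.7, 275.1], [355.5, 275.1]]
-11 6 [[336.2, 269.6], [354.4, 269.5]]
-11 12 [[335.7, 264.4], [353.4, 264.4]]
-11 25 [[334.8, 254.2], [351.3, 254.2]]
205  249 253 253 252 142 144 147 140 142 137 139 139 133 136 137 139 121  72
209  242 253 254 253 141 142 142 145 137 141 136 132 135 140 138 133  73  96
213  228 253 253 253 247 141 247 138 140 137 137 135 136 138 137  70  91 125
217  245 253 253 253 253 253 253 135 137 138 131 136 139 252 129  76 100 215
221  253 253 253 253 253 253 253 135 137 135 134 140 246 253  98  96  98 195
225  253 253 253 253 253 253 252 137 137 134 138 138 188 250  96 220 216 214
229  253 253 253 253 253 253 252 240 133 136 134 138 252
[... 629 characters left out ...]
 25 204
265   25  27  23  22  80 100 102  95  21  20  98 100  99  70  22  23  22  27
269   29  29  22  30  99 102 100  94  22  20  98 100 100  88  29  26  25  27
273   30  33  27  33  98 100 101  92  17  18  98 100  99  90  32  31  32  28
277   27  24  24  24  98  98  99  94  24  16  98  98 101  92  24  22  20  26
281   24  19  22  24 101  99  99  91  16  20 100  97 102 101  24  20  26  22
285   21  20  22  34 101 100  99  89  19  22 100 100  98 102  19  26  22  28
289   22  24  22  26  18  24 127 118  25  26 129 119  28  26  25  25  26  24
293   22  23  27  19  23  27  19 116  21  26 115  21  24  23  20  27  26  25
297   19  24  26  26  26  23  22  24  28  29  25  20  26  21  29  29  25  22
```

The side view shows the shut fingertips at about z=60, roughly level with the TCP and some 7 mm above the bar. So the tips really reached far less deep than tip_extent suggests. I'll open, go 19 mm lower and close, watching the force.

drive_tool:
  moves: [0,0,0,0,0,0,0,0,0,0,0,0,0,0,0,0,0,0,0,0,0,0,0,0,0,0,0,0,0,0]
  jaw: 1

```text
time: 23.85
ee_pos: [486.0, -84.0, 60.9]
ee_rot: [-3.142, -0.0, 2.049]
wrist_force: [0.5, -0.1, 0.0]
width: 0.844
grasp_force: 0.0
```

drive_tool:
  moves: [0,0,0.03,0,0,0,0,0,0.02,0,0,0,0,0,0.016,0,0,0,0,0,0,0,0,0,0,0,0,0,0,0]

```text
time: 24.35
ee_pos: [485.9, -83.9, 44.1]
ee_rot: [-3.141, -0.0, 2.049]
wrist_force: [-0.2, -0.5, 0.0]
width: 0.999
grasp_force: 0.0
```

Run:
```python
from plant import arm
from h import *
s=snap(arm,"side","side17");s0=load("side14");o=arm.observe();print(o["ee_pos"],o["wrist_force"])
g=lambda a:cv2.cvtColor(a["pixels"],cv2.COLOR_BGR2GRAY).astype(int)
a=np.radians(27.4);y=np.array([np.cos(a),np.sin(a),0])
for k in(42,-42,55,-55): print(k,proj(s,[np.array([486,-84,z])+k*y for z in(30,44,60)]).round(1).tolist())
d=abs(g(s)-g(s0))>30
for r in range(190,226): print(r,"".join("#" if x else "." for x in d[r,310:400]))
```

```text
[486.06282093 -83.99061545  44.33970037] [ 0.83745551 -0.10948276 -0.28226496]
42 [[340.8, 221.4], [340.8, 217.0], [340.8, 211.9]]
-42 [[368.6, 218.2], [368.7, 213.9], [368.8, 208.8]]
55 [[336.5, 221.9], [336.4, 217.5], [336.4, 212.4]]
-55 [[372.8, 217.7], [372.9, 213.4], [373.1, 208.4]]
190 ......................#.##....#.#############################..########...................
191 .......................##..........#################...################...................
192 ......................####........####.############.....###############...................
193 .....................####.........###....##..............##############...................
194 ...................#####.........####.....................#############...................
195 ..................#####..........##........................#########.#....................
196 ..................#####....#....###.......................########........................
197 ...................###..........##........................#######.........................
198 ................................#..............
[... 1908 characters left out ...]
...............................##..
219 .......................................................................................#..
220 ..........................................................................................
221 ..........................................................................................
222 .............................#..........##................................................
223 ...........................###........####................................................
224 ..........................#..##.....###...................................................
225 .........................############......####...........................................
```

drive_tool:
  moves: [0,0,0.014,0,0,0,0,0,0,0,0,0,0,0,0,0,0,0]

```text
time: 24.7
ee_pos: [486.0, -84.0, 40.9]
ee_rot: [-3.142, -0.0, 2.049]
wrist_force: [0.2, -0.2, 0.8]
width: 0.999
grasp_force: 0.0
```

drive_tool:
  moves: [0,0,0,0,0,0,0,0,0,0,0,0,0,0,0,0,0,0,0,0,0,0,0,0,0,0,0,0,0,0,0,0,0,0,0,0]
  jaw: -1

```text
time: 25.3
ee_pos: [485.8, -83.5, 40.9]
ee_rot: [-3.141, -0.001, 2.049]
wrist_force: [-0.7, 1.9, 0.5]
width: 0.072
grasp_force: 58.4
```

Gripped: width 0.072, 58 N. Now I draw it from lug C towards lug A while lifting.

drive_tool:
  moves: [-0.0042,-0.0068,-0.008,0,0,0,-0.0042,-0.0068,-0.008,0,0,0,-0.0042,-0.0068,-0.008,0,0,0,-0.0042,-0.0068,-0.008,0,0,0,-0.0042,-0.0068,-0.008,0,0,0,0,0,0,0,0,0]

```text
time: 25.9
ee_pos: [480.9, -93.0, 51.2]
ee_rot: [3.141, 0.0, 2.048]
wrist_force: [-0.2, 0.0, -0.6]
width: 0.071
grasp_force: 58.2
```

drive_tool:
  moves: [0,0,-0.02,0,0,0,0,0,-0.02,0,0,0,0,0,0,0,0,0]

```text
time: 26.2
ee_pos: [481.8, -92.8, 61.9]
ee_rot: [3.14, 0.001, 2.049]
wrist_force: [-0.7, -0.8, -0.3]
width: 0.073
grasp_force: 58.2
```

drive_tool:
  moves: [0,0,-0.04,0,0,0,0,0,-0.06,0,0,0,0,0,-0.08,0,0,0,0,0,-0.1,0,0,0,0,0,-0.08,0,0,0,0,0,-0.04,0,0,0,0,0,0,0,0,0,0,0,0,0,0,0]

```text
time: 27.0
ee_pos: [480.4, -92.4, 160.5]
ee_rot: [-3.141, -0.0, 2.049]
wrist_force: [0.5, -1.0, -1.4]
width: 0.074
grasp_force: 58.2
```

Run:
```python
from plant import arm
from h import *
s=snap(arm,"side","side20");w=snap(arm,"wrist","w20");o=arm.observe();print(o["time"],o["ee_pos"],o["ee_rot"],o["wrist_force"],o["width"],o["joints"])
g=lambda a:cv2.cvtColor(a["pixels"],cv2.COLOR_BGR2GRAY).astype(int)
p=o["ee_pos"];c=p+49*np.array([.888,.46,0]);c[2]-=4
print("tcp",proj(s,[p]).round(),"ring c",proj(s,[c,c+[50,0,0],c-[50,0,0],c+[0,50,0],c-[0,50,0]]).round().tolist())
for r in range(150,225,2): print(r,"".join("%3d"%(x//10) for x in g(s)[r,296:384:2]))
```

```text
27.1 [479.79596309 -92.23604108 159.65139802] [-3.13964507e+00 -1.85281673e-03  2.04874887e+00] [-0.74254698  0.17614217 -0.67556746] 0.06982056995816471 [-2.79080595e-01  1.26409987e-01  2.00397941e+00  1.08716957e-05
  1.01389137e+00 -7.57040701e-01]
tcp [[358. 177.]] ring c [[341.0, 180.0], [324.0, 179.0], [359.0, 181.0], [337.0, 186.0], [345.0, 174.0]]
150   5  3  3  3  3  3  3  3  3  3  2  3  3  3  3  3  3  3  3  3  3  4  4  3  3  3  3  3  3  4  3  3  3  4  3  3  5  5  3  4  3  3  4  4
152   4  3  3  3  3  3  3  3  3  3  3  3  3  3  3  3  3  4  4  3  3  3  4  4  4  3  3  3  3  3  2 12  2  3  3 25  5  3  3  3 16  7  2  0
154   3  3  3  3  3  3  3  3  3  3  3  3  3  3  3  3  3  3  3  3  3  3  3  4  4  3  3  3  3  4  2 18  2  4  3  5  3  3  3  0 25 25 25 25
156   3  3  3  3  3  3  3  3  3  3  3  3  3  3  3  3  3  4  4  3  3  3  3  3  3  4  3  3  3  3  0 20  2  3  3  7  3  3  1 25 25 25 25 25
158   3  2  1  3  3  3  4  4  3  3  3  3  3  3  3  3  3  3  4  4  3  3  3  3  3  4  3  3  3  3  0 18  2  4  4  3  4  2 22 25 25 25 25 25
160  22 24 21 22 25 15  1  3  3  3  4  4  3  3  3  3  3 
[... 3764 characters left out ...]
  4  4  3  3  3
216   4  2  3 25  7  2  1 20 25  0 18 22 21 11 12 11 25 25 25 24 25 25 25 25 25 25 25 12 13 11 13 10  3  3  3  4  3  3  4  4  5  4  4  3
218   3 19 20  2  3  3 19  6 25  5 24 25 12 11 25 25 25 19 17 18 18 18  8 18 17 25 25 25 25 18 14 10  2  3  3  3  4  4  4  4  4  5  5  4
220   2 25 14  3  2  3 13 25 13 14 18 25 10 25 25 24 18 19 19 19  9 10  7  7 17  6 15 20 13 13 14 20 25 20 11  7  6  4  3  4  4  4  5  4
222   1 25  1  3  3 21  0 24 20 23 23 24 24 25 25 19 12  7  8 21 23 23 24 21 20 20  8  8 13 12 11 24 24 25  9 25 12  4  5  4  4  3  3  3
224   1 20  2  2 19  1  0 24 23 18 16 24 20 10 10  6  6 18 19 19 16 12 17 19 19 19 19 18 24 23 25 24 24 23 24 25  4  3  4  3  3  3  3  3
```

The ring is out, showing as an ellipse at rows 170–187 beneath the gripper at about its expected place. I'll refine the tray's position from the stored pictures.

Run:
```python
from h import *
np.set_printoptions(linewidth=200)
t=load("top0");g=cv2.cvtColor(t["pixels"],cv2.COLOR_BGR2GRAY).astype(int)
print("cols");
for r in(205,215,225,235): print(r,g[r,384:456].tolist())
for c in(400,415,430): print(c,g[185:256,c].tolist())
w=load("w2");h=cv2.cvtColor(w["pixels"],cv2.COLOR_BGR2GRAY).astype(int)
print("w2 row 220",h[220,0:160:2].tolist())
# predicted outlines for guess centre
for C in((472,-304),(474,-322)):
    a=np.radians(2.5);R=np.array([[np.cos(a),-np.sin(a)],[np.sin(a),np.cos(a)]])
    sq=np.array([[-1,-1],[-1,1],[1,1],[1,-1]])
    for hz,hw in((32,85),(32,81),(4,81),(0,85)):
        P=np.c_[(sq*hw)@R.T+C,np.full(4,hz)];print(C,hz,hw,"top",proj(t,P).round(0).tolist(),"w2",proj(w,P).round(0).tolist())
```

```text
cols
205 [40, 33, 35, 28, 24, 20, 37, 60, 115, 179, 223, 236, 241, 242, 242, 242, 242, 243, 244, 244, 244, 243, 245, 244, 242, 243, 244, 243, 241, 242, 242, 242, 241, 241, 239, 235, 225, 203, 199, 212, 206, 190, 186, 198, 198, 198, 204, 218, 226, 234, 238, 239, 230, 176, 115, 96, 89, 138, 177, 141, 74, 35, 39, 32, 38, 36, 38, 34, 36, 34, 47, 40]
215 [32, 38, 38, 34, 32, 29, 20, 32, 66, 123, 179, 220, 236, 241, 242, 243, 244, 243, 243, 244, 243, 244, 243, 242, 243, 241, 242, 242, 242, 242, 241, 242, 240, 241, 242, 241, 241, 242, 241, 241, 241, 240, 242, 241, 241, 241, 242, 241, 241, 240, 240, 242, 241, 230, 179, 123, 93, 90, 137, 176, 143, 73, 37, 32, 43, 33, 36, 43, 38, 33, 34, 39]
225 [36, 37, 45, 39, 39, 35, 32, 26, 33, 62, 123, 182, 218, 234, 239, 239, 239, 237, 239, 237, 237, 237, 236, 238, 238, 238, 238, 237, 234, 236, 237, 236, 236, 237, 237, 235, 237, 236, 235, 237, 238, 237, 235, 236, 235, 236, 237, 235, 238, 236, 235, 236, 235, 235, 224, 175, 119, 97, 91, 135, 172, 143, 73, 63, 75, 86, 86, 85, 86, 84, 81, 84]
235 [37, 38, 31, 34, 43, 37, 33, 34, 20, 35, 61, 124, 179, 214, 22
[... 2217 characters left out ...]
 199.0], [433.0, 196.0]] w2 [[18.0, 170.0], [134.0, 163.0], [162.0, 273.0], [59.0, 276.0]]
(474, -322) 32 85 top [[445.0, 245.0], [395.0, 248.0], [391.0, 198.0], [441.0, 195.0]] w2 [[-16.0, 177.0], [105.0, 170.0], [139.0, 286.0], [30.0, 288.0]]
(474, -322) 32 81 top [[444.0, 244.0], [396.0, 247.0], [393.0, 199.0], [440.0, 196.0]] w2 [[-13.0, 180.0], [103.0, 173.0], [136.0, 284.0], [32.0, 286.0]]
(474, -322) 4 81 top [[441.0, 243.0], [395.0, 246.0], [391.0, 200.0], [438.0, 197.0]] w2 [[8.0, 175.0], [117.0, 168.0], [147.0, 273.0], [48.0, 276.0]]
(474, -322) 0 85 top [[442.0, 244.0], [394.0, 247.0], [390.0, 199.0], [438.0, 195.0]] w2 [[7.0, 171.0], [121.0, 164.0], [151.0, 274.0], [49.0, 277.0]]
```

Both pictures agree on a tray centre of about (474, −323). I'll turn the pinch side to the tray's diagonal and carry the ring there.

drive_tool:
  moves: [0,0,0,0,0,-0.9,0,0,0,0,0,-0.9,0,0,0,0,0,-0.9,0,0,0,0,0,-0.79,-0.04,-0.055,0,0,0,0,-0.076,-0.1115,0,0,0,0,-0.076,-0.1115,0,0,0,0,-0.076,-0.1115,0,0,0,0,-0.076,-0.1115,0,0,0,0,-0.076,-0.1115,0,0,0,0]

```text
time: 28.1
ee_pos: [453.4, -277.1, 159.4]
ee_rot: [-3.141, -0.003, 2.398]
wrist_force: [0.9, 0.1, -0.8]
width: 0.073
grasp_force: 58.3
```

drive_tool:
  moves: [-0.076,-0.1115,0,0,0,0,-0.076,-0.1115,0,0,0,0,-0.036,-0.0565,0,0,0,0,0,0,0,0,0,0,0,0,0,0,0,0]

```text
time: 28.6
ee_pos: [441.2, -358.5, 159.9]
ee_rot: [3.141, -0.003, 2.397]
wrist_force: [-0.2, -0.4, -1.2]
width: 0.075
grasp_force: 58.3
```

Run:
```python
from plant import arm
from h import *
w=snap(arm,"wrist","w21");t=snap(arm,"top","top21");o=arm.observe();print(o["time"],o["ee_pos"],o["ee_rot"],o["width"])
p=o["ee_pos"];T=tcp(o);c=(T@[0,49,2,1])[:3];print("ring c",c)
a=np.linspace(0,2*np.pi,13)[:-1]
for n,s in(("w",w),("t",t)):
    g=cv2.cvtColor(s["pixels"],cv2.COLOR_BGR2GRAY)
    print(n,"centre",proj(s,[c]).round(1).tolist())
    for A in range(0,360,30):
        d=np.array([np.cos(np.radians(A)),np.sin(np.radians(A)),0]);uv=proj(s,[c+r*d for r in range(34,72,3)])
        print(A,cv2.remap(g,uv[None].astype(np.float32),None,1)[0])
```

```text
28.7 [ 441.62370264 -357.93059968  160.23081059] [ 3.14103887e+00 -2.06192815e-03  2.39878177e+00] 0.07103225456582256
ring c [ 474.76313899 -321.83509329  158.25795054]
w centre [[406.3, 256.9]]
0 [ 24  22  25  37  36  38  96  95  90 105  28  25  24]
30 [ 25  24  26  41  41  95  95  94 125 117 119  36  40]
60 [ 63 191 155  49  96  95  93  43  40  32 122 236  26]
90 [136 160 182  58  94  94 114 208  28  43  29  33  30]
120 [216 219 222  47  46  50 222 224 121 182  13  25  26]
150 [228 228 173  48  47  48 190 227 224 228 227 221 224]
180 [234 235 234 236 231 235 240 238 240 239 239 243 244]
210 [234 233 236 240 239 240 139 109 109 108 110  84  84]
240 [24 22 95 98 15 96 46 13 96 96 35 22 23]
270 [99 22 22 20 21 21 21 21 22 47 33 30 29]
300 [20 19 20 19 21 24 22 21 22 23 23 23 20]
330 [ 25  22  20  23  22  20  21  20  25  21  23 137 191]
t centre [[428.4, 221.7]]
0 [241 237 233 229 213 173 134 140 185 220 224 219 214]
30 [241 241 241 238 215 159 139 173 219 236 238 235 231]
60 [241 242 239 229 180 134 142 188 228 237 239 234 235]
90 [229 184 137 113 108 121 163 211 234 238 239 239 239]
120 [236 233 201 141  85  72 103 153 189 205 188 158 133]
150 [237 226 188 118  97 152 209 233 236 237 237 237 229]
180 [234 234 234 230 231 233 235 235 232 212 175 131  85]
210 [236 235 233 233 233 233 234 235 231 226 202 175 157]
240 [32 32 31 28 27 27 25 23 27 28 27 31 37]
270 [93 95 91 87 83 89 89 91 88 81 74 62 59]
300 [129 120 108  94  81  84  95 104  99  77  52  38  34]
330 [241 240 241 241 230 197 145 114 118 120 111 103  95]
```

The ring hangs nearly flat, centred at about (477,−322). Lowering it into the tray.

drive_tool:
  moves: [0,0,0.06,0,0,0,0,0,0.1,0,0,0,0,0,0.1,0,0,0,0,0,0.1,0,0,0,0,0,0.1,0,0,0,0,0,0.06,0,0,0,0,0,0,0,0,0,0,0,0,0,0,0]

```text
time: 29.5
ee_pos: [442.0, -359.2, 30.9]
ee_rot: [3.142, -0.0, 2.398]
wrist_force: [0.1, 0.3, -0.2]
width: 0.076
grasp_force: 58.3
```

drive_tool:
  moves: [0,0,0.02,0,0,0,0,0,0.02,0,0,0,0,0,0.01,0,0,0,0,0,0.01,0,0,0,0,0,0,0,0,0]

```text
time: 30.0
ee_pos: [441.6, -359.4, 15.7]
ee_rot: [3.142, -0.001, 2.398]
wrist_force: [0.5, 0.1, -1.2]
width: 0.075
grasp_force: 58.3
```

drive_tool:
  moves: [0,0,0.008,0,0,0,0,0,0.008,0,0,0,0,0,0.008,0,0,0,0,0,0,0,0,0,0,0,0,0,0,0]

```text
time: 30.5
ee_pos: [441.7, -359.5, 9.8]
ee_rot: [3.142, -0.0, 2.398]
wrist_force: [-0.4, 0.1, -1.1]
width: 0.074
grasp_force: 58.8
```

drive_tool:
  moves: [0,0,0,0,0,0,0,0,0,0,0,0,0,0,0,0,0,0,0,0,0,0,0,0,0,0,0,0,0,0]
  jaw: -0.2

```text
time: 31.0
ee_pos: [441.8, -359.6, 10.0]
ee_rot: [3.142, 0.0, 2.398]
wrist_force: [-0.5, 0.2, 0.7]
width: 0.4
grasp_force: 0.0
```

drive_tool:
  moves: [0,0,-0.03,0,0,0,0,0,-0.06,0,0,0,0,0,-0.1,0,0,0,0,0,-0.12,0,0,0,0,0,-0.15,0,0,0,0,0,-0.15,0,0,0,0,0,0,0,0,0,0,0,0,0,0,0]

```text
time: 31.8
ee_pos: [442.8, -360.5, 165.2]
ee_rot: [-3.141, 0.005, 2.398]
wrist_force: [0.5, 0.5, -0.5]
width: 0.401
grasp_force: 0.0
```

Run:
```python
from plant import arm
from h import *
w=snap(arm,"wrist","w22");t=snap(arm,"top","top22");sd=snap(arm,"side","side22");o=arm.observe();print(o["time"],o["ee_pos"],o["width"],o["grasp_force"],o["wrist_force"])
from scipy.optimize import least_squares
for n,s in(("w",w),("t",t)):
    g=cv2.cvtColor(s["pixels"],cv2.COLOR_BGR2GRAY);c=np.array([477,-322,12.])
    print(n,proj(s,[c]).round(1).tolist())
    for A in range(0,360,20):
        d=np.array([np.cos(np.radians(A)),np.sin(np.radians(A)),0]);uv=proj(s,[c+r*d for r in range(34,72,3)])
        print(A,cv2.remap(g,uv[None].astype(np.float32),None,1)[0])
g=lambda a:cv2.cvtColor(a["pixels"],cv2.COLOR_BGR2GRAY).astype(int)
d=np.abs(g(sd)-g(load("side0")))[222:320,315:362];print("pick diff",d.mean(),(d>40).sum())
```

```text
31.95 [ 440.81889926 -358.70459876  161.27179628] 0.4011997895788285 0.0 [ 0.64703557 -0.31106615  0.03619985]
w [[369.1, 185.0]]
0 [228 220 222  86  70 106 104 156 216 218 221 217 215]
20 [227 223 218  38  93 100  96 220 222 218 220 220 216]
40 [225 226 207  57  97  95 133 223 225 225 223 221 220]
60 [229 228 216  82  98 100 158 225 224 224 223 221 222]
80 [227 228 215  96  99  99 186 224 226 223 222 223 223]
100 [226 225 224 102  98  99 112 223 221 220 221 221 221]
120 [228 228 226 111 101  99 106 212 224 224 139 108 109]
140 [230 229 228 101  46  48  70 114 111 112 109 114 111]
160 [230 235 233 195 105 106  82 137 233 233 195 113 112]
180 [236 233 238 236 237 239 235 236 238 169 110 108 109]
200 [238 237 239 240 241 241 241 241 243 242 243 244 243]
220 [241 238 242 241 178  53  50  75 244 245 245 247 248]
240 [238 239 240 242 139 129 125 118 234 245 244 244 247]
260 [237 239 241 241 139  90 115 114 212 243 243 244 243]
280 [238 239 239 236 100  86 115 112 177 238 238 239 239]
300 [235 235 236 154  68  82 104 106 187 232 234 233 233]
320 [230 229 231 130  45  91 103 104 206 203 167
[... 455 characters left out ...]
11 129 176 199 193 159 128 118]
140 [235 231 202 148  91  84 114 152 154 136 122 117 117]
160 [237 234 215 176 137 123 162 209 228 219 188 140 123]
180 [235 234 234 232 233 234 236 231 217 200 187 179 170]
200 [235 236 237 236 236 236 236 235 234 235 236 235 236]
220 [236 236 232 215 183 169 190 213 230 235 235 234 236]
240 [237 236 232 204 152 116 117 154 200 228 231 227 211]
260 [240 240 237 223 171 118  84  59  43  39  43  50  54]
280 [238 238 237 227 181 134 116 134 171 204 197 171 137]
300 [241 240 239 225 184 132 117 136 179 220 237 240 240]
320 [241 241 240 231 205 175 159 163 182 204 212 202 199]
340 [242 242 241 236 221 188 177 183 199 216 229 222 218]
pick diff 3.586191923577942 87
```

In both views the ring is a full circle of radius about 45–53 mm at floor height. So it lies flat, about 3–5 mm from the tray's centre, and the pick is home.

```bash
python3 -c "
from plant import arm
print(arm.finish_job())"
```

```text
the job is handed in; nothing more can be done
None
```

I handed the job in at about 32 s. The ring's free end was sprung up over lug A, the pick is back in its stand, and the ring lies flat in the tray a few millimetres from its centre. I gripped the ring on the third try because the closed jaws reach less far than stated, and I was not shown the judge's verdict.

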